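# Load two resin canisters on the roller lane

## Robot

A 6-joint arm with a two-finger parallel gripper is mounted at the origin on the work surface. World frame = base frame: x ahead of the robot, y to its left, z up, the work surface at z = 0. Lengths are in m, angles in rad, forces in N, time in s.
With the tool pointing down it reaches from about 0.25 to 0.775 m from the base axis. Payload 4 kg.
Tool frame: the origin (TCP) lies midway between the tips of the shut fingers; the grasp point (between the pads) lies 19 mm behind it (robot.tcp_to_grasp is the distance from the TCP to the grasp point, in m); z points along the fingers, x is the direction in which the jaws open and shut, and the axes are right-handed (so a half turn about z gives the same grasp; the last joint's range is limited). The gripper opens to 94 mm and grips with 3 to 60 N. Pads are 16 mm wide; open, the fingers measure 119 mm over their backs; the gripper's body (75 mm by 177 mm) begins 78 mm behind the grasp point.
Start: joints at [-1.359, 0.087, 1.371, -0, 1.684, -0.103], TCP at [0.17, -0.523, 0.206] pointing down, gripper open.
Joint ranges: [-3.1, 3.1], [-0.76, 2.03], [0.27, 2.55], [-1.08, 4.22], [0.17, 2.65], [-2.57, 2.57]. Speed limits (rad/s): [2.79, 2.79, 3.14, 3.14, 3.14, 3.14].

## Interface

Orientations are given as [roll, pitch, yaw] about the fixed x, y, z axes, in that order (R = Rz(yaw) Ry(pitch) Rx(roll)).
In Python, from bench import get_obs, vision, robot gives the robot as it stands.
- The arm moves only by the tool servo_tool, never from a script. Its argument "targets" is text: rows parted by semicolons, each of 7 numbers parted by spaces: the opening, from 0 (shut) to 1 (fully open), then the shift along the tool's x, y, z as a fraction of full scale, then the turn, a rotation vector about the tool's x, y, z as a fraction of full scale. A call has 1 to 12 rows; each row is the pose to reach, as a shift and turn from the pose commanded when the call began, along the tool's axes at that moment, turning the shorter way round; what a row does not reach only later rows make up. Full scale, the value 1, is 0.25 m for a shift and pi rad for a turn. A row lasts 1/12 s, in which the tool goes at most 41.7 mm and 7.16 degrees, less where a joint would pass 70% of its speed; a pose out of reach is approached as far as the arm can. A call with a number of a shift or a turn outside -1 to 1 is refused whole. A call with a gripper value outside its range is refused whole. The fingers move at their own pace and stop on an object; the grip force is fixed at half the most. Time passes only in rows, so rows that repeat a pose let the fingers close. It gives the time, the measured TCP pose, the force and the opening at its end, in the units of the state.
- get_obs(): the state, without advancing time (a new reading comes with each control period).
- vision.snapshot(name): name is "side" or "top" or "wrist"; returns a dict with "image" (480x640x3 uint8, red, green, blue), "mtx" (3x3 intrinsics, pixels), "world_from_camera" (4x4, takes a point from camera to world coordinates); the wrist camera has in their place "T_tool_cam" (4x4, takes a point from camera to tool coordinates, whose origin is the TCP and whose axes are the tool frame's). Camera axes: x right, y down, z forward; pixel columns grow to the right and rows downward; lengths in m; the calibration is good to about 2 mm. A picture is of the moment at which its call begins: read the wrist's pose just before it. There is no depth.
- robot.close_job(): hands the job in, once; it reports no verdict.
The state is a dict: "time": time; "joint_positions": joint angles; "qvel": joint speeds; "joint_torque": joint torques, N m; "tool_pos": TCP position; "ee_rot": TCP orientation; "wrist_force": force on the tool from outside, world axes, zero at the start; "wrist_torque": the same for the moment, N m; "width": finger opening in m.
Only numpy, scipy, OpenCV 4.12 (cv2) and the standard library are available. Lean on these libraries where they do the work, as an engineer would, in place of code of your own. Each camera call takes 0.05 s, during which the arm holds its last target.

## Task

Load the two canisters from the leaning stand onto the sloped roller lane: set the blue one down gently on the rollers at the upper end, let go so that it rolls down to the orange stop by itself, then do the same with the yellow one so that it comes to rest right behind the blue. Both must end upright, lid up and lengthwise between the side rails; do not drop them or push them down the lane, and leave the mould, the beaker and the tub where they are.

Things in the scene. Friction and masses are not known exactly. Their poses are not given: they have to be found in the camera images.
- blue_center (a point): Blue canister, a block 90 long (its x) x 62 wide (its y) x 84 high, with a white round lid, 48 across, reaching 100 above the underside; 0.3 to 0.6 kg. Grasp across the 62 width. This point: on its axis, 50 above the underside; z runs from underside to lid. Starts in either bay of the stand, its axis leaning 35 degrees, lid away from the robot.
- yellow_center (a point): Yellow canister, a block 90 long (its x) x 62 wide (its y) x 84 high, with a black round lid, 48 across, reaching 100 above the underside; 0.3 to 0.6 kg. Grasp across the 62 width. This point: on its axis, 50 above the underside; z runs from underside to lid. Starts in either bay of the stand, its axis leaning 35 degrees, lid away from the robot.
- blue: The blue canister; origin at the centre of its underside, same axes as its centre point.
- yellow: The yellow canister; origin at the centre of its underside, same axes as its centre point.
- deck: Roller bed of the fixed lane: 16 free-turning steel rollers, 22 across, 25 apart, sloping 7 degrees. Origin mid-bed on the plane of the roller tops, about 100 above the table; x runs downhill, y across, z square to the rollers. Bed from x = -200 (upper end, open, green rail ends) to +200 (stop). Aluminium side rails: 74 apart inside, 8 thick, 14 above the rollers.
- load (a point): Middle of the loading place at the upper end of the bed (its x = -135), on the plane of the roller tops; axes as the bed's. A canister standing on the rollers has its centre point 50 above this plane, and rolls slowly downhill by itself when let go.
- stop (a point): Inner face of the orange stop plate at the lower end (the bed's x = +200), on the plane of the roller tops; the plate rises 51 above it. A canister at the stop has its centre 45 before this face, the next one 135.
- stand: Fixed plywood stand, two bays side by side at y = +70 and -70; origin on the table. A canister leans 35 degrees in its bay, lid to the stand's +x (away from the robot), width along y, on a sloped floor and against a wall on the far side (67 up the canister). Strips 18 high, 8 thick stand 2 off its side faces. Canisters lift out along their own axis.
- mould: Grey cylindrical mould, 64 across, 75 high, on the table; origin at the centre of its underside. Leave alone.
- beaker: Clear plastic cup, 80 across, 100 high; origin at the centre of its underside. Leave alone.
- tub: White lidded tub, 110 across, 100 high; origin at the centre of its underside. Leave alone.
Things that resemble listed ones, but are neither listed nor needed, are in the scene too. Of the things that look like the blue, the largest one is meant. Several things have the shape of the yellow; the one meant has the colours described above.

How it is judged:
On the way, in this order (a step that is already met when the one before it is completed fails the run):
1. the blue canister stands on the rollers in the upper half of the lane (x of blue_center in the frame of deck between -0.2 and 0 m and y of blue_center in the frame of deck between -0.02 and 0.02 m and z of blue_center in the frame of deck between 0.035 and 0.062 m), for 0.05 s.
2. the blue canister is released and at rest against the stop (x of blue_center in the frame of deck between 0.14 and 0.165 m and y of blue_center in the frame of deck between -0.02 and 0.02 m and z of blue_center in the frame of deck between 0.035 and 0.062 m and angle between blue_center's own z axis and vertical below 0.25 rad and angle between the z axis of blue_center and the z axis of deck, either way round below 0.08 rad and linear speed of blue below 0.03 m/s and contact force between the fingers and blue below 0.1 N), for 0.2 s.
3. the yellow canister stands on the rollers in the upper half of the lane (x of yellow_center in the frame of deck between -0.2 and 0 m and y of yellow_center in the frame of deck between -0.02 and 0.02 m and z of yellow_center in the frame of deck between 0.035 and 0.062 m), for 0.05 s.
At the end, for the whole second after the job is handed in: On the bed's x the blue centre lies at 140-165 mm (at the stop), the yellow at 45-78 mm (right behind); both centres within 20 mm of the middle line and 35-62 mm above the roller tops, lid up, axes within 0.08 rad of square to the bed, slower than 0.03 m/s, not touched by the fingers (all of step 2 and x of yellow_center in the frame of deck between 0.045 and 0.078 m and y of yellow_center in the frame of deck between -0.02 and 0.02 m and z of yellow_center in the frame of deck between 0.035 and 0.062 m and angle between yellow_center's own z axis and vertical below 0.25 rad and angle between the z axis of yellow_center and the z axis of deck, either way round below 0.08 rad and linear speed of yellow below 0.03 m/s and contact force between the fingers and yellow below 0.1 N).
It fails at once if the blue canister is held or pushed by the fingers on the lower half of the lane (x of blue_center in the frame of deck between 0.015 and 0.2 m and y of blue_center in the frame of deck between -0.02 and 0.02 m and z of blue_center in the frame of deck between 0.035 and 0.062 m and contact force between the fingers and blue above 0.3 N).
It fails at once if the blue canister is dropped or thrown (faster than 0.7 m/s while not held) (linear speed of blue above 0.7 m/s and contact force between the fingers and blue below 0.1 N).
It fails at once if the yellow canister is held or pushed by the fingers on the lower half of the lane (x of yellow_center in the frame of deck between 0.015 and 0.2 m and y of yellow_center in the frame of deck between -0.02 and 0.02 m and z of yellow_center in the frame of deck between 0.035 and 0.062 m and contact force between the fingers and yellow above 0.3 N).
It fails at once if the yellow canister is dropped or thrown (faster than 0.7 m/s while not held) (linear speed of yellow above 0.7 m/s and contact force between the fingers and yellow below 0.1 N).
It fails at once if the mould, the beaker or the tub is moved more than 30 mm or tipped over (distance of any of mould, beaker, tub from where it was at the start of the episode above 0.03 m or angle between any of mould, beaker, tub's own z axis and vertical above 0.5 rad).
It also fails if it takes over 70 s, if anything falls off the work surface, if the arm or the gripper's body presses on something with over 40 N, if the wrist force passes 120 N, or if a joint passes its speed limit or range.

## Working session

There is one attempt and no reset: what is moved stays moved. The work goes in short steps, Python scripts to look and compute and a tool call to move; the robot and the scene stay as the last step left them, time stands still between calls to the robot, and variables do not carry over. Pictures are saved under pics/ and viewed, and the job is handed in when it is done.

Besides the shell and the picture viewer there is one more tool, called after ">>>" as name(argument=value, ...) on one line, values as JSON. servo_tool: Moves the arm, as the interface text tells. Its arguments: {"type":"object","properties":{"targets":{"type":"string"}},"required":["targets"]}

```bash
ls; mkdir -p pics
python3 - <<'E'
from bench import get_obs, vision, robot
import cv2
for n in ("side","top","wrist"):
    s=vision.snapshot(n)
    cv2.imwrite(f"pics/{n}0.png",s["image"][:,:,::-1])
    print(n,s["mtx"].tolist(),(s.get("world_from_camera") if "world_from_camera" in s else s["T_tool_cam"]).round(4).tolist())
print(get_obs(), robot.tcp_to_grasp)
E
```

```text
pics
side [[537.2978302310908, 0.0, 323.2344021076072], [0.0, 537.2978302310908, 236.92494455628233], [0.0, 0.0, 1.0]] [[-0.8921, -0.2208, 0.3942, -0.036], [-0.4516, 0.4607, -0.7641, 1.2177], [-0.0129, -0.8597, -0.5107, 0.8554], [0.0, 0.0, 0.0, 1.0]]
top [[561.8501825291082, 0.0, 312.195282973537], [0.0, 561.8501825291082, 241.36704020765941], [0.0, 0.0, 1.0]] [[0.0139, -0.9936, 0.1122, 0.3779], [-0.9999, -0.0143, -0.0028, 0.094], [0.0044, -0.1122, -0.9937, 1.652], [0.0, 0.0, 0.0, 1.0]]
wrist [[389.80757642388784, 0.0, 318.0033346735079], [0.0, 389.80757642388784, 238.6124058423927], [0.0, 0.0, 1.0]] [[1.0, 0.0002, -0.0002, -0.0011], [-0.0001, 0.9717, 0.2361, -0.0678], [0.0003, -0.2361, 0.9717, -0.1789], [0.0, 0.0, 0.0, 1.0]]
{'time': 0.15, 'joint_positions': array([-1.35908273e+00,  8.78339145e-02,  1.37185950e+00, -1.26807289e-05,
        1.68358519e+00, -1.03110581e-01]), 'qvel': array([-0.00072949, -0.00299213, -0.00462893, -0.00084433,  0.00030979,
        0.00246468]), 'joint_torque': array([ 1.10953184e-03, -3.40642548e+01, -3.02793610e+01,  7.18084630e-02,
        3.05021997e-02, -1.24285125e-04]), 'tool_pos': array([ 0.17020864, -0.52258024,  0.20457058]), 'ee_rot': array([-3.14143166e+00,  1.67829824e-03, -1.25597343e+00]), 'wrist_force': array([ 0.18024367, -1.33312499,  0.04706361]), 'wrist_torque': array([ 0.01037845,  0.01117085, -0.01821856]), 'width': 0.09387222742874561} 0.0188
```

View pics/side0.png

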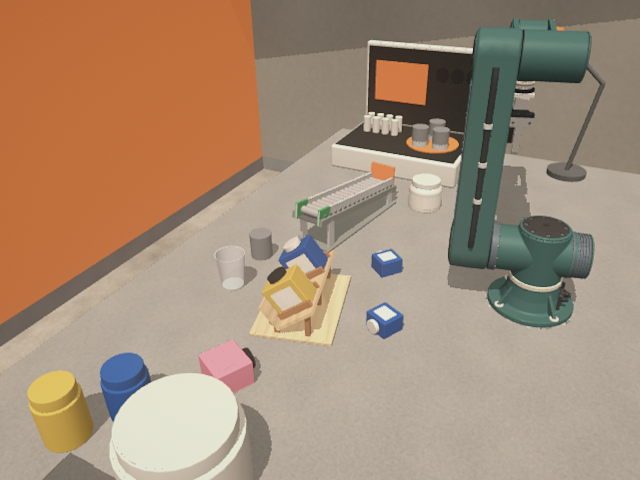

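View pics/top0.png

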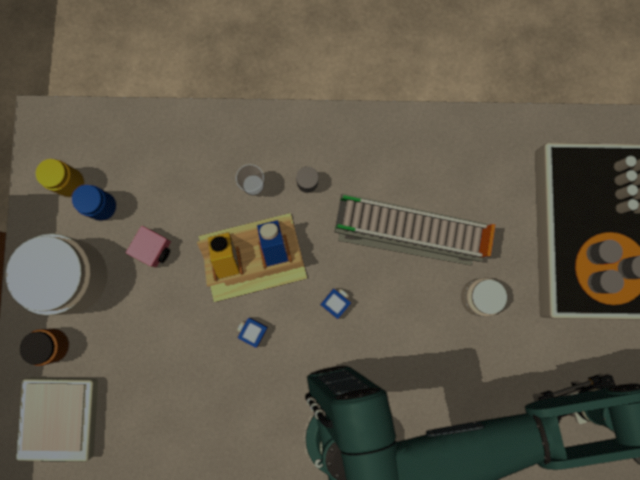

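View pics/wrist0.png

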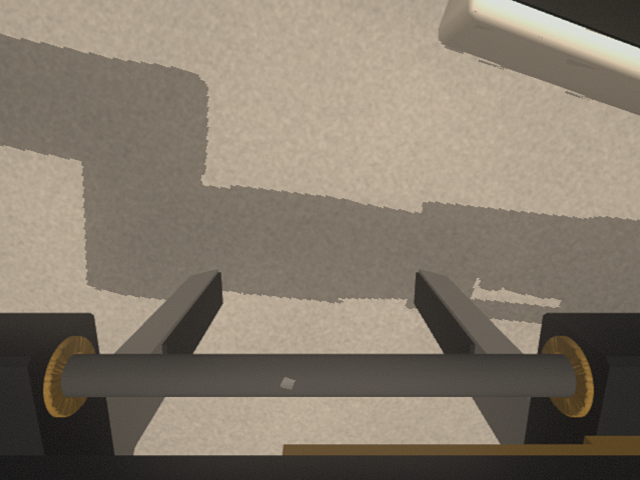

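The top view shows the stand at about (250,258), with the blue canister at (272,243) and the yellow at (220,255). The lane runs from green ends at (345,215) to the orange stop at (487,240).

Blue candidates are the one in the stand at (272,243) and the small boxes at (336,302) and (252,332). The largest is the one in the stand. For yellow, only the one at (220,255) is yellow with a black lid; the pink one at (148,246) has the wrong colour. I'll check both in enlarged crops.

Run:
```python
import cv2
t=cv2.imread("pics/top0.png"); s=cv2.imread("pics/side0.png")
cv2.imwrite("pics/c_top_stand.png",cv2.resize(t[200:320,190:350],None,fx=5,fy=5,interpolation=cv2.INTER_CUBIC))
cv2.imwrite("pics/c_top_lane.png",cv2.resize(t[180:280,330:500],None,fx=4.7,fy=4.7,interpolation=cv2.INTER_CUBIC))
cv2.imwrite("pics/c_side_stand.png",cv2.resize(s[225:345,250:410],None,fx=5,fy=5,interpolation=cv2.INTER_CUBIC))
cv2.imwrite("pics/c_side_lane.png",cv2.resize(s[150:250,280:410],None,fx=6,fy=6,interpolation=cv2.INTER_CUBIC))
```

```text
(no output)
```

View pics/c_top_stand.png

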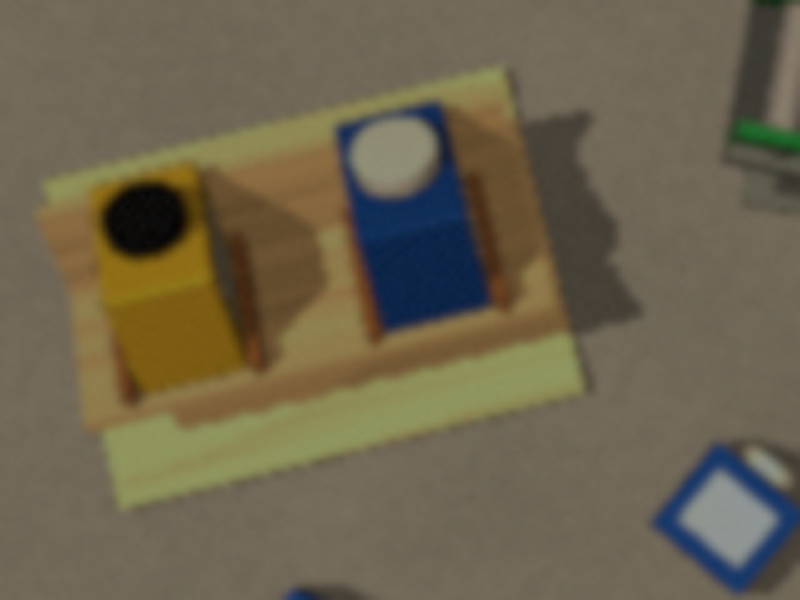

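View pics/c_top_lane.png

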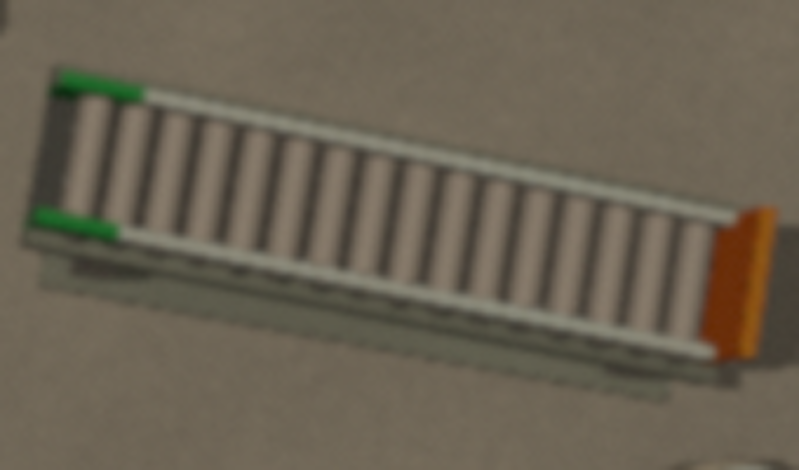

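View pics/c_side_stand.png

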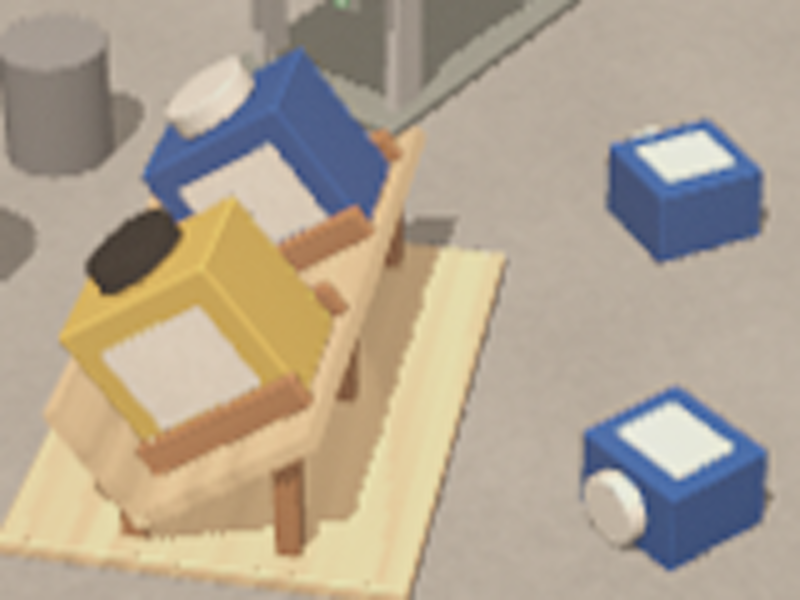

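View pics/c_side_lane.png

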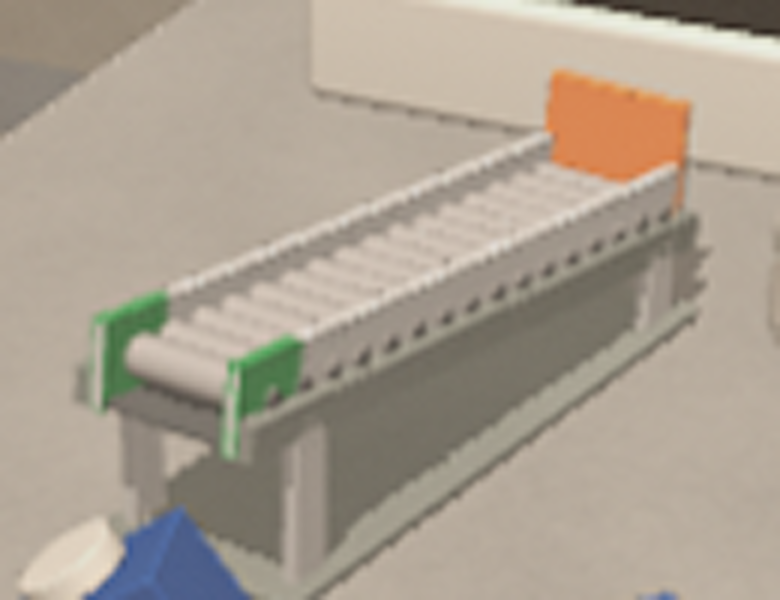

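The crops confirm both: the stand holds the largest blue (white lid) and the yellow (black lid), and the other blue boxes are clearly smaller. Next I fit the poses from corner pixels in both views.

```bash
cat > h.py <<'E'
import numpy as np, cv2
from scipy.optimize import least_squares
from scipy.spatial.transform import Rotation as R
K={'side':np.array([[537.2978,0,323.2344],[0,537.2978,236.9249],[0,0,1]]),'top':np.array([[561.85018,0,312.19528],[0,561.85018,241.36704],[0,0,1]])}
try:
    W=np.load('W.npy',allow_pickle=True).item()
except Exception:
    from bench import vision
    W={n:np.array(vision.snapshot(n)['world_from_camera']) for n in ('side','top')}
    np.save('W.npy',W)
def proj(n,P):
    T=np.linalg.inv(W[n]); c=np.asarray(P)@T[:3,:3].T+T[:3,3]
    q=c@K[n].T; return q[:,:2]/q[:,2:]
def full(p,off,s): return (np.asarray(p,float)+.5)/s-.5+np.array(off)
def can_R(yaw,tilt=np.radians(35)): return R.from_euler('z',yaw)*R.from_euler('y',tilt)
E
cat > fit.py <<'E'
from h import *
c={'yellow':{'top':([(92,190),(198,168),(212,283),(108,302),(140,392),(243,370)],[(1,1,1),(1,-1,1),(-1,-1,1),(-1,1,1),(-1,1,0),(-1,-1,0)]),
 'side':([(232,197),(202,268),(62,338),(334,322)],[(-1,-1,1),(-1,1,1),(1,1,1),(-1,-1,0)])},
 'blue':{'top':([(337,128),(440,103),(465,217),(362,245),(388,330),(492,302)],[(1,1,1),(1,-1,1),(-1,-1,1),(-1,1,1),(-1,1,0),(-1,-1,0)]),
 'side':([(300,48),(270,108),(147,175),(388,168)],[(-1,-1,1),(-1,1,1),(1,1,1),(-1,-1,0)])}}
off={'top':(190,200),'side':(250,225)}
S=np.array([.045,.031,.084])
def loc(l): return np.array(l)*S
def res(p,o,tilt=None):
    r=can_R(p[3],np.radians(35) if tilt is None else p[4]); out=[]
    for v in ('top','side'):
        px,l=c[o][v]; out.append((proj(v,r.apply(loc(l))+p[:3])-full(px,off[v],5)).ravel())
    return np.concatenate(out)
for o in c:
    for t in (None,1):
        f=least_squares(res,[.4,.2,.05,.2]+([.6] if t else []),args=(o,t))
        print(o,f.x.round(4),'res',f.fun.reshape(-1,2).round(1).tolist() if t is None else '', 'center',(f.x[:3]+can_R(f.x[3]).apply([0,0,.05])).round(4))
def resb(p):
    a=np.r_[p[:3],p[3]]; b=np.r_[p[:3]+R.from_euler('z',p[3]).apply([0,-.14,0]),p[3]]
    return np.r_[res(a,'yellow'),res(b,'blue')]
f=least_squares(resb,[.4,.2,.05,.2]); print('joint',f.x.round(4),np.sqrt((f.fun**2).mean()))
for d,n in((0,'yellow'),(-.14,'blue')): print(n,(f.x[:3]+R.from_euler('z',f.x[3]).apply([0,d,0])+can_R(f.x[3]).apply([0,0,.05])).round(4))
d={'top':([(62,70),(38,207),(33,222),(752,214),(738,357)],None),'side':([(95,315),(105,312),(228,362),(240,360),(553,72),(690,103)],None)}
def dres(p):
    r=R.from_euler('z',p[3])*R.from_euler('y',np.radians(7))
    w=p[4]; 
    lt=[(-.2,.045,.014),(-.2,-.037,.014),(-.2,-.045,.014),(.2,w,.051),(.2,-w,.051)]
    ls=[(-.2,.045,.014),(-.2,.037,.014),(-.2,-.037,.014),(-.2,-.045,.014),(.2,w,.051),(.2,-w,.051)]
    return np.r_[(proj('top',r.apply(lt)+p[:3])-full(d['top'][0],(330,180),4.7)).ravel(),(proj('side',r.apply(ls)+p[:3])-full(d['side'][0],(280,150),6)).ravel()]
f=least_squares(dres,[.55,-.1,.1,-1.6,.045]);print('deck',f.x.round(4),f.fun.reshape(-1,2).round(1).tolist())
E
python3 fit.py
```

```text
yellow [0.488  0.3301 0.058  0.243 ] res [[-0.5, -1.3], [0.1, -1.9], [0.4, -0.8], [-1.5, 0.6], [0.1, 1.4], [1.2, 0.7], [1.2, -0.5], [-0.0, 0.1], [-1.3, 0.4], [1.1, 0.5]] center [0.5158 0.337  0.0989]
yellow [0.4877 0.33   0.0581 0.2424 0.6169] res  center [0.5155 0.3369 0.099 ]
blue [0.525  0.194  0.058  0.2649] res [[-0.8, -1.0], [0.2, -1.4], [0.8, -0.9], [-1.1, -0.8], [-0.0, 1.3], [0.7, 1.5], [0.5, -0.4], [1.0, 0.0], [-1.8, 1.0], [1.4, -0.2]] center [0.5527 0.2015 0.099 ]
blue [0.5261 0.1943 0.0577 0.2672 0.5913] res  center [0.5538 0.2019 0.0986]
joint [0.4884 0.3296 0.058  0.2616] 0.9780017367905853
yellow [0.5161 0.337  0.0989]
blue [0.5523 0.2017 0.0989]
deck [ 0.5976 -0.1814  0.1054 -1.7573  0.0431] [[1.6, -0.0], [0.9, -0.0], [1.4, -0.3], [-1.6, -0.3], [-3.9, 0.1], [0.6, -1.1], [1.0, 0.1], [0.5, -1.2], [0.7, -0.1], [-0.2, -0.1], [-1.4, 0.6]]
```

```bash
cat >> h.py <<'E'
D=0.0188
def can_tool(center,yaw,up=0.0,flip=-1,tilt=np.radians(35)):
    """TCP pose gripping a canister; grasp point = center+up*axis; tool x = flip*can y"""
    r=can_R(yaw,tilt).as_matrix(); z=-r[:,2]; x=flip*r[:,1]; y=np.cross(z,x)
    M=np.c_[x,y,z]; g=np.asarray(center)+up*r[:,2]
    return g+D*z,R.from_matrix(M)
def deck_tool(load_deck,deck,flip=1):
    r=R.from_euler('z',deck[3])*R.from_euler('y',np.radians(7)); m=r.as_matrix()
    z=-m[:,2]; x=flip*m[:,1]; y=np.cross(z,x)
    return r.apply(load_deck)+np.array(deck[:3])+D*z,R.from_matrix(np.c_[x,y,z])
def cmd(obs,p,r):
    r0=R.from_euler('xyz',obs['ee_rot']); s=r0.inv().apply(np.asarray(p)-obs['tool_pos'])/.25
    w=(r0.inv()*r).as_rotvec()/np.pi
    return np.r_[s,w]
E
python3 - <<'E'
from h import *
from bench import get_obs
o=get_obs()
p,r=can_tool([.5523,.2017,.0989],.262,.17)
print(p, r.as_euler('xyz'), cmd(o,p,r).round(3))
# waypoint over mid with partial rotation
print(cmd(o,[.36,-.2,.35],R.from_euler('xyz',o['ee_rot'])).round(3))
E
```

```text
[0.63606518 0.22416282 0.22275579] [ 2.53072742  0.         -1.30879633] [-2.264 -2.697 -0.069 -0.194 -0.005  0.016]
[-0.993 -1.122 -0.579  0.     0.     0.   ]
```

>>> servo_tool(targets="1 -0.9 -1 -0.4 0 0 0;1 -0.9 -1 -0.4 0 0 0;1 -0.9 -1 -0.4 0 0 0;1 -0.9 -1 -0.4 0 0 0;1 -0.9 -1 -0.4 0 0 0;1 -0.9 -1 -0.4 0 0 0;1 -0.9 -1 -0.4 0 0 0;1 -0.9 -1 -0.4 0 0 0;1 -0.9 -1 -0.4 0 0 0;1 -0.9 -1 -0.4 0 0 0;1 -0.9 -1 -0.4 0 0 0")

```text
time: 1.17
tool_pos: [0.3386, -0.2313, 0.3058]
ee_rot: [-3.142, -0.002, -1.254]
wrist_force: [-0.2, -0.4, -0.4]
width: 0.0941
```

>>> servo_tool(targets="1 -1 -0.9 0 0 0 0;1 -1 -0.9 0 0 0 0;1 -1 -0.9 0 0 0 0;1 -1 -0.9 0 0 0 0;1 -1 -0.9 0 0 0 0;1 -1 -0.9 0 0 0 0;1 -1 -0.9 0 0 0 0;1 -1 -0.9 0 0 0 0;1 -1 -0.9 0 0 0 0;1 -1 -0.9 0 0 0 0")

```text
time: 2.0
tool_pos: [0.4753, 0.076, 0.3035]
ee_rot: [3.138, 0.0, -1.254]
wrist_force: [0.5, 0.5, 0.6]
width: 0.094
```

Run:
```python
from h import *
from bench import get_obs,vision
o=get_obs()
p,r=can_tool([.5523,.2017,.0989],.262,.17)
print(o['time'],o['tool_pos'],o['joint_positions'].round(2),cmd(o,p,r).round(3))
s=vision.snapshot('wrist'); cv2.imwrite('pics/w1.png',s['image'][:,:,::-1])
```

```text
2.0 [0.47528373 0.07599347 0.30350765] [ 0.04 -0.06  1.33 -0.    1.88  1.3 ] [-0.363 -0.797  0.32  -0.193 -0.005  0.017]
```

View pics/w1.png

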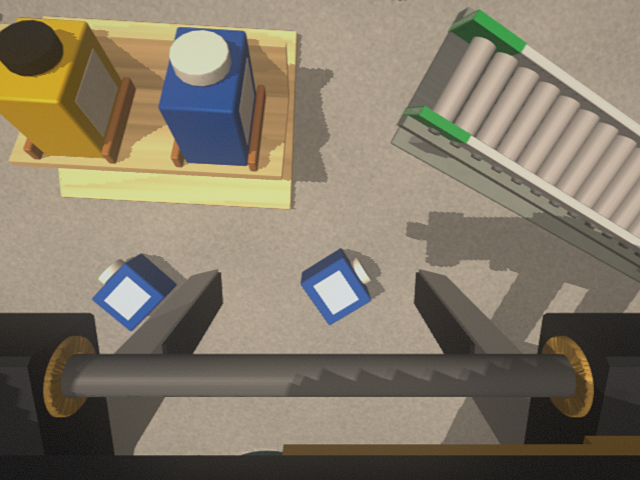

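>>> servo_tool(targets="1 -0.36 -0.8 0 -0.05 0 0;1 -0.36 -0.8 0.32 -0.193 -0.005 0.017;1 -0.36 -0.8 0.32 -0.193 -0.005 0.017;1 -0.36 -0.8 0.32 -0.193 -0.005 0.017;1 -0.36 -0.8 0.32 -0.193 -0.005 0.017;1 -0.36 -0.8 0.32 -0.193 -0.005 0.017;1 -0.36 -0.8 0.32 -0.193 -0.005 0.017;1 -0.36 -0.8 0.32 -0.193 -0.005 0.017;1 -0.36 -0.8 0.32 -0.193 -0.005 0.017")

```text
time: 2.8
tool_pos: [0.628, 0.2174, 0.217]
ee_rot: [2.533, -0.001, -1.314]
wrist_force: [-0.7, 0.1, 1.6]
width: 0.0935
```

Run:
```python
from h import *
from bench import get_obs,vision
o=get_obs()
p,r=can_tool([.5523,.2017,.0989],.262,.17)
print(o['time'],o['tool_pos'].tolist(),o['ee_rot'].tolist(),o['joint_positions'].round(2),cmd(o,p,r).round(3))
s=vision.snapshot('wrist'); cv2.imwrite('pics/w2.png',s['image'][:,:,::-1]); print(np.array(s['T_tool_cam']).tolist())
i=cv2.imread('pics/w1.png')
cv2.imwrite('pics/w1a.png',cv2.resize(i[5:180,0:310],None,fx=2.5,fy=2.5,interpolation=cv2.INTER_CUBIC))
cv2.imwrite('pics/w1b.png',cv2.resize(i[0:160,380:640],None,fx=3,fy=3,interpolation=cv2.INTER_CUBIC))
```

```text
2.8 [0.6279928779188754, 0.21744008626466327, 0.2169590808179059] [2.532725188838802, -0.0008848478676872773, -1.314274367447927] [ 0.25  0.93  0.28 -0.01  2.54  1.56] [-0.018 -0.018 -0.041 -0.001  0.001 -0.002]
[[0.9999999500504606, 0.00030663514377780556, -7.664178272726788e-05, -0.0011020636600298436], [-0.00027987098203727733, 0.9717285885494993, 0.23610055456908507, -0.0680383532306455], [0.00014687173884977894, -0.23610052132616036, 0.9717286258303834, -0.17865888549167386], [0.0, 0.0, 0.0, 1.0]]
```

View pics/w2.png

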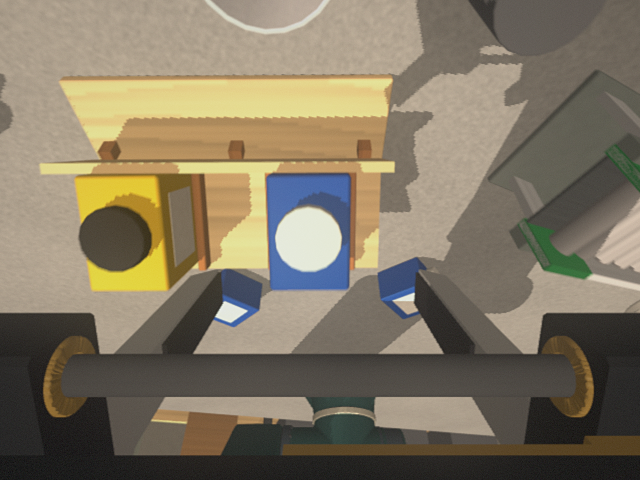

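View pics/w1b.png

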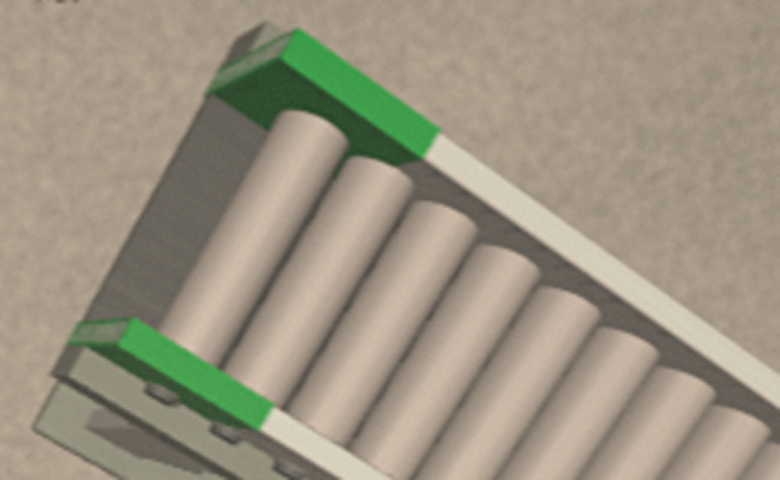

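View pics/w1a.png

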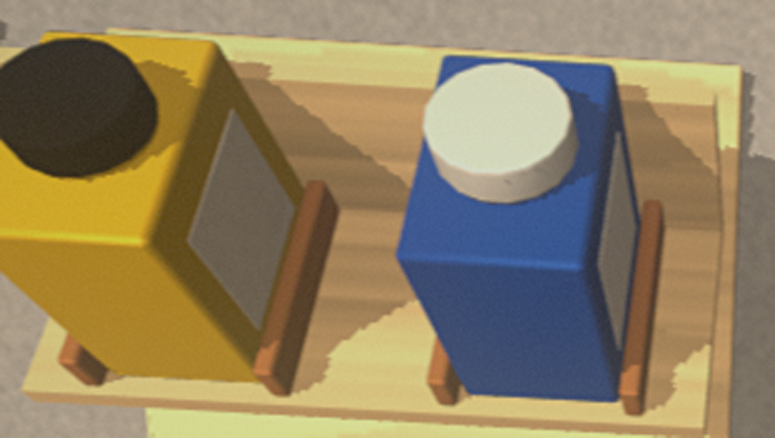

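Run:
```python
import cv2
i=cv2.imread('pics/w2.png')
cv2.imwrite('pics/w2a.png',cv2.resize(i[160:305,60:220],None,fx=4,fy=4,interpolation=cv2.INTER_CUBIC))
cv2.imwrite('pics/w2b.png',cv2.resize(i[155:305,240:390],None,fx=4,fy=4,interpolation=cv2.INTER_CUBIC))
```

```text
(no output)
```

View pics/w2a.png

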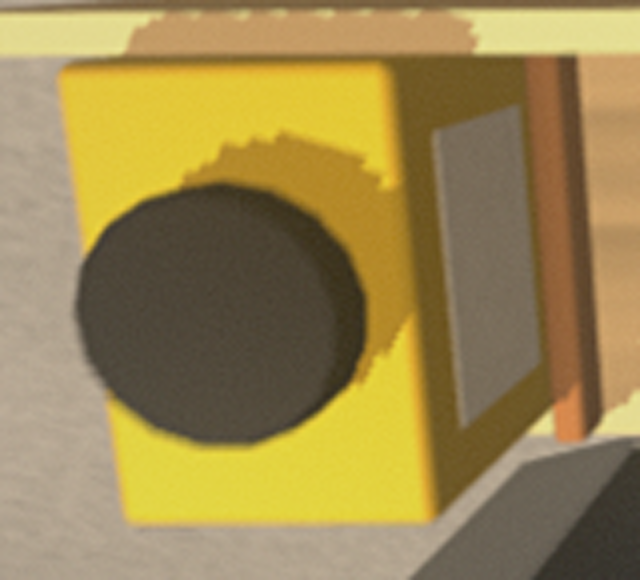

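View pics/w2b.png

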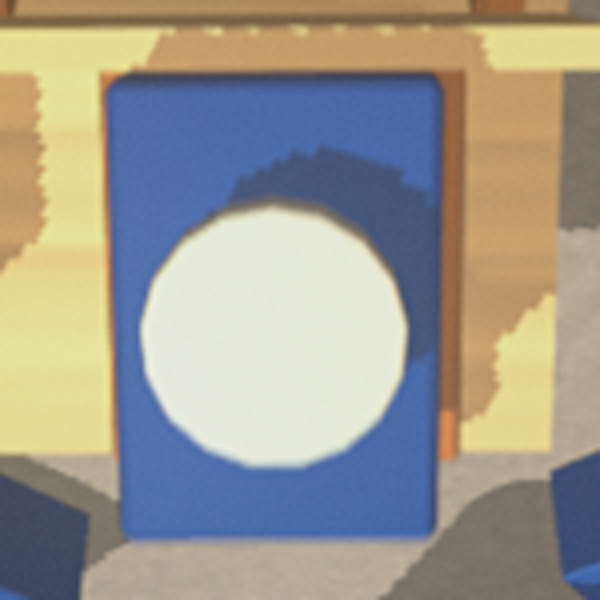

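```bash
cat > fit2.py <<'E'
from h import *
Kw=np.array([[389.8076,0,318.0033],[0,389.8076,238.6124],[0,0,1]])
Ttc=np.array([[0.99999995,0.000307,-0.0000766,-0.0011],[-0.00028,0.9717286,0.2361006,-0.068038],[0.000147,-0.2361005,0.9717286,-0.178659],[0,0,0,1]])
poses={'w1':([0.47528373,0.07599347,0.30350765],[3.138,0,-1.254]),'w2':([0.6279928779188754,0.21744008626466327,0.2169590808179059],[2.532725188838802,-0.0008848478676872773,-1.314274367447927])}
for k,(t,e) in poses.items():
    T=np.eye(4);T[:3,:3]=R.from_euler('xyz',e).as_matrix();T[:3,3]=t
    K[k]=Kw;W[k]=T@Ttc
F=full
A=lambda *l:list(l)
obs={'blue':{'w2':(F([(107,75),(441,75),(437,538),(123,538)],(240,155),4),[(1,1,1),(1,-1,1),(-1,-1,1),(-1,1,1)]),
 'w1':(F([(443,57),(612,66),(582,268),(398,260),(617,400)],(0,5),2.5),[(1,1,1),(1,-1,1),(-1,-1,1),(-1,1,1),(-1,-1,0)])},
'yellow':{'w2':(F([(60,62),(395,62),(432,523),(125,523)],(60,160),4),[(1,1,1),(1,-1,1),(-1,-1,1),(-1,1,1)]),
 'w1':(F([(217,42),(148,243)],(0,5),2.5),[(1,-1,1),(-1,-1,1)])}}
S=np.array([.045,.031,.084])
def res(p,o,vs):
    r=can_R(p[3])
    return np.concatenate([(proj(v,r.apply(np.array(obs[o][v][1])*S)+p[:3])-obs[o][v][0]).ravel() for v in vs])
if __name__=='__main__':
  for o in obs:
    for vs in (('w2',),('w1',),('w1','w2')):
        if o=='yellow' and vs==('w1',):continue
        f=least_squares(res,[.5,.25,.058,.26],args=(o,vs))
        print(o,vs,f.x.round(4),f.fun.reshape(-1,2).round(1).tolist(),'center',(f.x[:3]+can_R(f.x[3]).apply([0,0,.05])).round(4))
  dp=F([(298,30),(280,65),(132,320),(120,345),(440,132),(418,158),(270,407),(258,428)],(380,0),3)
  def dpts(p,g): return (R.from_euler('z',p[3])*R.from_euler('y',np.radians(7))).apply([(-.2,.045,.014),(-.2,.037,.014),(-.2,-.037,.014),(-.2,-.045,.014),(g,.045,.014),(g,.037,.014),(g,-.037,.014),(g,-.045,.014)])+p[:3]
  def dres(p): return (proj('w1',dpts(p,p[4]))-dp).ravel()
  f=least_squares(dres,[.5976,-.1814,.1054,-1.7573,-.16]);print('deck w1',f.x.round(4),f.fun.reshape(-1,2).round(1).tolist())
  d={'top':F([(62,70),(38,207),(33,222),(752,214),(738,357)],(330,180),4.7),'side':F([(95,315),(105,312),(228,362),(240,360),(553,72),(690,103)],(280,150),6)}
  def dall(p):
    r=R.from_euler('z',p[3])*R.from_euler('y',np.radians(7)); w=p[5]
    lt=[(-.2,.045,.014),(-.2,-.037,.014),(-.2,-.045,.014),(.2,w,.051),(.2,-w,.051)]
    ls=[(-.2,.045,.014),(-.2,.037,.014),(-.2,-.037,.014),(-.2,-.045,.014),(.2,w,.051),(.2,-w,.051)]
    return np.r_[(proj('top',r.apply(lt)+p[:3])-d['top']).ravel(),(proj('side',r.apply(ls)+p[:3])-d['side']).ravel(),dres(p)]
  f=least_squares(dall,[.5976,-.1814,.1054,-1.7573,-.16,.045],loss='soft_l1');print('deck all',f.x.round(4),f.fun.reshape(-1,2).round(1).tolist())
E
python3 fit2.py
```

```text
blue ('w2',) [0.5196 0.197  0.0562 0.2628] [[-0.3, 0.4], [0.5, -0.0], [-0.1, -0.3], [-0.2, -0.0]] center [0.5473 0.2044 0.0971]
blue ('w1',) [0.5227 0.2008 0.0457 0.2686] [[-0.2, 0.6], [-0.1, 0.6], [0.3, -0.5], [-0.6, -1.1], [0.6, 0.6]] center [0.5504 0.2084 0.0867]
blue ('w1', 'w2') [0.5219 0.1973 0.0578 0.2673] [[-1.1, -0.9], [1.2, -0.7], [1.1, 0.9], [-2.4, 0.1], [1.6, 3.2], [-1.0, -0.5], [0.7, -1.2], [0.5, -0.4], [-0.3, 0.1]] center [0.5495 0.2049 0.0987]
yellow ('w2',) [0.4812 0.3347 0.0557 0.2505] [[-0.4, 0.1], [-0.1, 0.5], [1.0, -0.2], [-0.5, -0.5]] center [0.509  0.3419 0.0966]
yellow ('w1', 'w2') [0.4852 0.3329 0.0585 0.2603] [[0.5, -0.3], [-1.2, 1.4], [-1.3, -0.6], [0.0, -0.9], [2.2, 0.2], [-0.2, 0.4]] center [0.5129 0.3403 0.0995]
deck w1 [ 0.5986 -0.1772  0.0998 -1.7434 -0.151 ] [[-0.2, 0.6], [0.2, -1.2], [0.6, -0.1], [-0.4, 0.4], [-1.0, -0.1], [0.7, 0.6], [0.6, -0.7], [-0.5, 0.6]]
deck all [ 0.5962 -0.1761  0.1046 -1.7506 -0.1519  0.0429] [[-0.5, 0.9], [-1.1, 1.0], [-0.5, 0.7], [-3.7, -0.2], [-5.7, 0.0], [0.4, 0.1], [0.9, 1.4], [0.5, -0.0], [0.7, 1.1], [-0.7, 0.7], [-1.9, 1.3], [1.1, -0.1], [1.4, -1.9], [0.5, 0.1], [-0.7, 0.7], [-0.2, -0.6], [1.4, 0.2], [0.0, -0.3], [-1.2, 1.2]]
```

```bash
cat > fit3.py <<'E'
from fit2 import *
dp=F([(298,30),(280,65),(132,320),(120,345),(440,132),(418,158),(270,407),(258,428)],(380,0),3)
d={'top':F([(62,70),(38,207),(33,222),(752,214),(738,357)],(330,180),4.7),'side':F([(95,315),(105,312),(228,362),(240,360),(553,72),(690,103)],(280,150),6)}
# roller centrelines: (view, pixel on line, x index)
rol=[('top',F([(87,155)],(330,180),4.7),-.1875),('top',F([(688,281)],(330,180),4.7),.1875),
 ('w1',F([(248,225)],(380,0),3),-.1875),('w1',F([(315,275)],(380,0),3),-.1625),('w1',F([(383,320)],(380,0),3),-.1375),('w1',F([(448,360)],(380,0),3),-.1125)]
def dall(p):
    r=R.from_euler('z',p[3])*R.from_euler('y',np.radians(7)); g,w,e=p[4:7]
    T=lambda l:r.apply(l)+p[:3]
    lt=[(e,.045,.014),(e,-.037,.014),(e,-.045,.014),(.2,w,.051),(.2,-w,.051)]
    ls=[(e,.045,.014),(e,.037,.014),(e,-.037,.014),(e,-.045,.014),(.2,w,.051),(.2,-w,.051)]
    lw=[(e,.045,.014),(e,.037,.014),(e,-.037,.014),(e,-.045,.014),(g,.045,.014),(g,.037,.014),(g,-.037,.014),(g,-.045,.014)]
    out=[(proj('top',T(lt))-d['top']).ravel(),(proj('side',T(ls))-d['side']).ravel(),(proj('w1',T(lw))-dp).ravel()*.7]
    for v,px,x in rol:
        a,b=proj(v,T([(x,.035,-.011),(x,-.035,-.011)])); n=np.array([-(b-a)[1],(b-a)[0]])/np.linalg.norm(b-a)
        out.append([(px[0]-a)@n])
    return np.concatenate(out)
f=least_squares(dall,[.5976,-.1814,.1054,-1.7573,-.16,.045,-.2],loss='soft_l1')
print(f.x.round(4)); r=f.fun if False else dall(f.x); print(r[:-6].reshape(-1,2).round(1).tolist(),r[-6:].round(1))
print('load',((R.from_euler('z',f.x[3])*R.from_euler('y',np.radians(7))).apply([-.135,0,0])+f.x[:3]).round(4))
E
python3 fit3.py
```

```text
[ 0.5952 -0.1896  0.1027 -1.7441 -0.1653  0.0431 -0.2137]
[[-0.7, 0.9], [-1.0, 1.0], [-0.5, 0.7], [1.0, -0.2], [-0.8, 0.2], [0.3, 0.3], [0.8, 1.5], [0.5, 0.0], [0.7, 1.1], [0.6, -0.2], [-0.5, 0.4], [0.4, -0.3], [0.6, -1.5], [0.3, 0.1], [-0.4, 0.5], [-0.2, -0.7], [0.9, -0.2], [0.3, -0.3], [-0.5, 0.7]] [-1.  -1.   2.4  1.  -0.6 -1.3]
load [ 0.6183 -0.0576  0.1192]
```

Run:
```python
from h import *
from bench import get_obs
o=get_obs()
for u in (.06,0):
    p,r=can_tool([.5490,.2043,.0980],.263,u); print(cmd(o,p,r).round(3))
```

```text
[-0.03  -0.02   0.426 -0.003  0.001 -0.002]
[-0.03  -0.017  0.666 -0.003  0.001 -0.002]
```

>>> servo_tool(targets="1 -0.03 -0.02 0.1 -0.003 0 0;1 -0.03 -0.02 0.2 -0.003 0 0;1 -0.03 -0.02 0.3 -0.003 0 0;1 -0.03 -0.02 0.4 -0.003 0 0;1 -0.03 -0.02 0.43 -0.003 0 0;1 -0.03 -0.02 0.43 -0.003 0 0;1 -0.03 -0.02 0.43 -0.003 0 0")

```text
time: 3.43
tool_pos: [0.5719, 0.2114, 0.1361]
ee_rot: [2.542, -0.001, -1.313]
wrist_force: [0.2, 0.6, 0.1]
width: 0.0938
```

Run:
```python
from h import *
from bench import get_obs,vision
o=get_obs()
print(o['time'],o['tool_pos'].tolist(),o['ee_rot'].tolist(),o['joint_positions'].round(2))
for u in (.06,0):
    p,r=can_tool([.5490,.2043,.0980],.263,u); print(cmd(o,p,r).round(3))
s=vision.snapshot('wrist'); cv2.imwrite('pics/w3.png',s['image'][:,:,::-1])
```

```text
3.4333 [0.571869119038643, 0.21141378353829796, 0.13605072094262916] [2.541578449020313, -0.0007690077042434851, -1.3130665472543066] [0.26 0.73 0.77 0.   2.25 1.57]
[ 0.004 -0.009  0.015 -0.003  0.001 -0.002]
[ 0.004 -0.006  0.255 -0.003  0.001 -0.002]
```

View pics/w3.png

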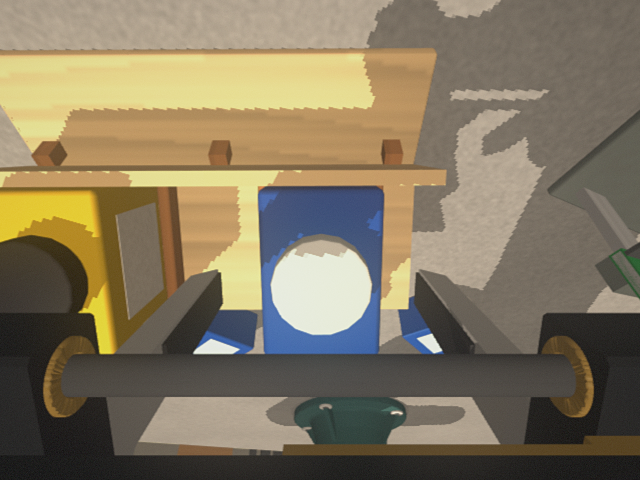

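>>> servo_tool(targets="1 0.003 -0.009 0.08 -0.003 0 0;1 0.003 -0.009 0.16 -0.003 0 0;1 0.003 -0.009 0.22 -0.003 0 0;1 0.003 -0.009 0.25 -0.003 0 0;1 0.003 -0.009 0.25 -0.003 0 0;0 0.003 -0.009 0.25 -0.003 0 0;0 0.003 -0.009 0.25 -0.003 0 0;0 0.003 -0.009 0.25 -0.003 0 0;0 0.003 -0.009 0.25 -0.003 0 0;0 0.003 -0.009 0.25 -0.003 0 0;0 0.003 -0.009 0.25 -0.003 0 0;0 0.003 -0.009 0.25 -0.003 0 0")

```text
time: 4.48
tool_pos: [0.5391, 0.2021, 0.0777]
ee_rot: [2.523, -0.003, -1.312]
wrist_force: [2.6, -5.0, 1.6]
width: 0.0621
```

Run:
```python
from h import *
from bench import get_obs,vision
o=get_obs()
print(o['time'],o['tool_pos'].tolist(),o['ee_rot'].tolist(),o['joint_positions'].round(2),o['width'],o['wrist_force'])
s=vision.snapshot('wrist'); cv2.imwrite('pics/w4.png',s['image'][:,:,::-1])
```

```text
4.4833 [0.5390833465966595, 0.20211413762719477, 0.0777188374987143] [2.5234948524936214, -0.0029272281735108763, -1.3118184124961263] [ 0.26  0.69  0.96 -0.    2.12  1.57] 0.06213308342001162 [ 2.55310447 -5.04069068  1.56075064]
```

View pics/w4.png

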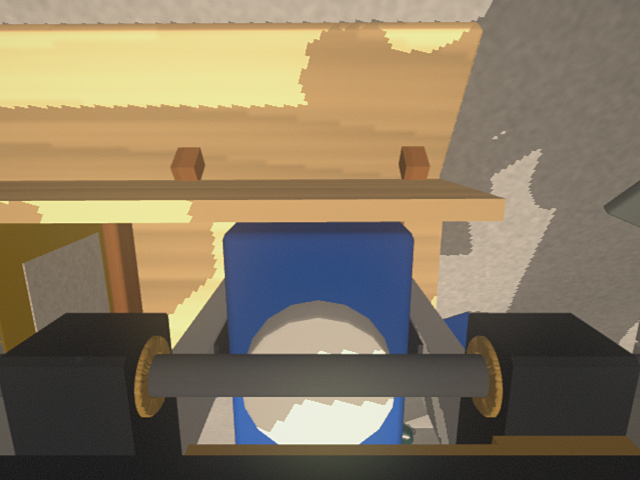

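>>> servo_tool(targets="0 0 0 -0.03 0 0 0;0 0 0 -0.1 0 0 0;0 0 0 -0.18 0 0 0;0 0 0 -0.26 0 0 0;0 0 0 -0.34 0 0 0;0 0 0 -0.4 0 0 0;0 0 0 -0.44 0 0 0;0 0 0 -0.44 0 0 0")

```text
time: 5.2
tool_pos: [0.6014, 0.2208, 0.1665]
ee_rot: [2.525, 0.001, -1.31]
wrist_force: [0.3, -0.6, -4.6]
width: 0.062
```

Run:
```python
from h import *
from bench import get_obs,vision
o=get_obs()
print(o['time'],o['tool_pos'].tolist(),o['ee_rot'].tolist(),o['joint_positions'].round(2),o['width'],o['wrist_force'])
s=vision.snapshot('wrist'); cv2.imwrite('pics/w5.png',s['image'][:,:,::-1])
deck=[.5952,-.1896,.1027,-1.7441]
for x,u in ((-.135,.25),(-.135,.12)):
    p,r=deck_tool([x,0,u],deck); print(p,cmd(o,p,r).round(3))
    print(cmd(o,[.56,.08,.3],r).round(3))
```

```text
5.2 [0.6013632758866471, 0.22079835293061983, 0.16646085040787967] [2.525475892132939, 0.0009676488431209496, -1.3103555340989983] [0.26 0.83 0.55 0.   2.38 1.57] 0.06199103012201651 [ 0.29323106 -0.57066237 -4.60798837]
[ 0.61344691 -0.08536756  0.34862903] [ 1.195  0.641 -0.44   0.209  0.091 -0.358]
[ 0.501  0.558 -0.26   0.209  0.091 -0.358]
[ 0.61617884 -0.06976187  0.21959803] [ 1.138  0.321 -0.035  0.209  0.091 -0.358]
[ 0.501  0.558 -0.26   0.209  0.091 -0.358]
```

View pics/w5.png

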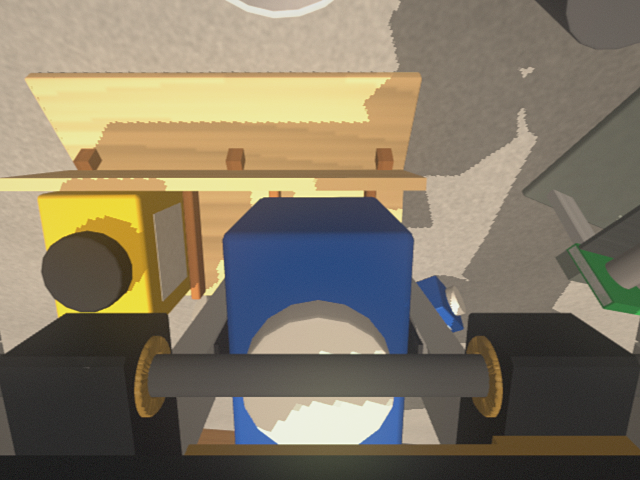

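Run:
```python
from fit2 import *
T=np.linalg.inv(Ttc)
px=np.array([(224,237),(411.5,237),(256,199),(373,199)])
def f(p):
    a=p[3]; r=R.from_euler('x',a)
    # tool coords: can axis = -z tool ; can x far = -y tool ; can y = -x tool
    l=np.array([(1,1,.034),(1,-1,.034),(1,1,-.05),(1,-1,-.05)])
    P=np.c_[-l[:,1]*.031,-l[:,0]*.045,-l[:,2]]; P=r.apply(P)+[p[0],p[1],p[2]-.0188]
    c=P@T[:3,:3].T+T[:3,3]; q=c@Kw.T
    return (q[:,:2]/q[:,2:]-px).ravel()
s=least_squares(f,[0,0,0,0]); print(s.x.round(4),s.fun.round(1))
s=least_squares(lambda q:f([q[0],q[1],q[2],0]),[0,0,0]); print(s.x.round(4),s.fun.round(1))
```

```text
[-0.0017  0.0064 -0.0004  0.0121] [-1.8 -0.  -1.2  0.   3.4 -0.1  1.5 -0. ]
[-0.0017  0.0064 -0.0012] [-2.1 -0.8 -0.9 -0.8  3.3  1.3  1.6  1.3]
```

>>> servo_tool(targets="0 0.05 0.05 -0.12 0.02 0.009 -0.035;0 0.15 0.15 -0.22 0.04 0.018 -0.07;0 0.3 0.3 -0.3 0.06 0.027 -0.105;0 0.45 0.4 -0.3 0.08 0.036 -0.14;0 0.6 0.45 -0.3 0.1 0.045 -0.175;0 0.7 0.47 -0.3 0.12 0.054 -0.21;0 0.8 0.48 -0.3 0.14 0.063 -0.245;0 0.88 0.48 -0.28 0.16 0.072 -0.28;0 0.95 0.48 -0.26 0.18 0.081 -0.315;0 1 0.48 -0.25 0.209 0.091 -0.358;0 1 0.48 -0.25 0.209 0.091 -0.358;0 1 0.48 -0.25 0.209 0.091 -0.358")

```text
time: 6.25
tool_pos: [0.6019, -0.0396, 0.2851]
ee_rot: [-3.021, 0.006, -0.178]
wrist_force: [0.3, -0.3, -5.5]
width: 0.0618
```

Run:
```python
from h import *
from bench import get_obs,vision
o=get_obs()
print(o['time'],o['tool_pos'].tolist(),o['ee_rot'].tolist(),o['joint_positions'].round(2),o['width'],o['wrist_force'])
for n in('wrist','side'):
    s=vision.snapshot(n); cv2.imwrite(f'pics/{n}6.png',s['image'][:,:,::-1])
deck=[.5952,-.1896,.1027,-1.7441]
p,r=deck_tool([-.14,0,.12],deck); print(p,cmd(o,p,r).round(3))
```

```text
6.25 [0.6019139971080649, -0.03963668135075751, 0.2850808981760949] [-3.0209762965574516, 0.006335548071267905, -0.17766448142497215] [-0.23  0.2   1.09  0.13  1.86 -0.02] 0.06180543970353932 [ 0.2958291  -0.26728746 -5.50775992]
[ 0.6170346  -0.06487347  0.22020738] [ 0.079  0.119  0.246  0.     0.002 -0.002]
```

View pics/wrist6.png

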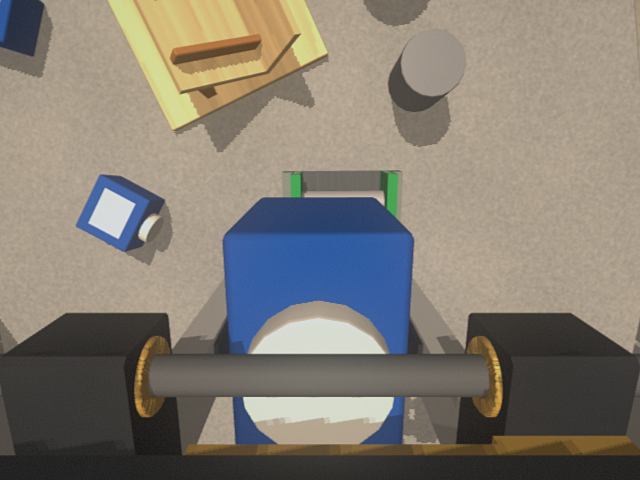

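View pics/side6.png

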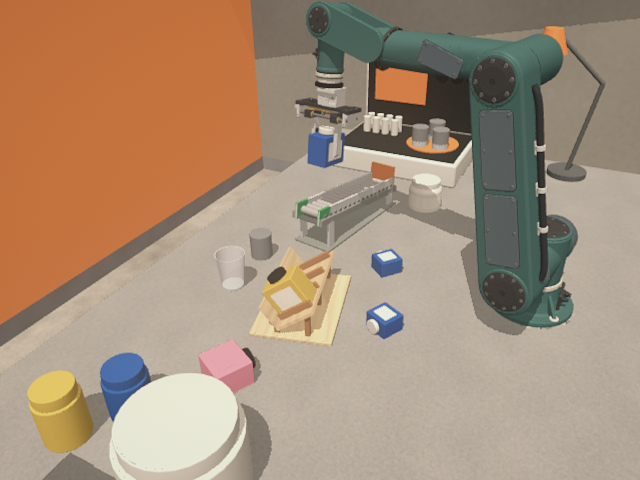

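>>> servo_tool(targets="0 0.03 0.04 0.06 0 0 0;0 0.06 0.08 0.12 0 0.002 -0.002;0 0.085 0.11 0.18 0 0.002 -0.002;0 0.088 0.12 0.23 0 0.002 -0.002;0 0.088 0.12 0.245 0 0.002 -0.002;0 0.088 0.12 0.245 0 0.002 -0.002;0 0.088 0.12 0.245 0 0.002 -0.002")

```text
time: 6.93
tool_pos: [0.6224, -0.0624, 0.2231]
ee_rot: [-3.022, -0.006, -0.168]
wrist_force: [-0.1, -0.2, -5.3]
width: 0.0617
```

Run:
```python
from h import *
from bench import get_obs,vision
o=get_obs()
print(o['time'],o['tool_pos'].tolist(),o['ee_rot'].tolist(),o['joint_positions'].round(2),o['width'],o['wrist_force'])
for n in('wrist','side'):
    s=vision.snapshot(n)['image'][:,:,::-1]; cv2.imwrite(f'pics/{n}7.png',s if n=='wrist' else cv2.resize(s[130:250,270:410],None,fx=5,fy=5,interpolation=cv2.INTER_CUBIC))
deck=[.5952,-.1896,.1027,-1.7441]
p,r=deck_tool([-.14,0,.06],deck); print(p,cmd(o,p,r).round(3))
```

```text
6.9333 [0.622439445536498, -0.062366683925901584, 0.22314483801198592] [-3.021551207370426, -0.005722560800514698, -0.16781536089136306] [-0.26  0.25  1.16  0.12  1.74 -0.07] 0.06169945202033393 [-0.06268357 -0.1877812  -5.34581587]
[ 0.61829549 -0.05767085  0.16065461] [-0.021  0.014  0.25   0.001 -0.002  0.002]
```

View pics/wrist7.png

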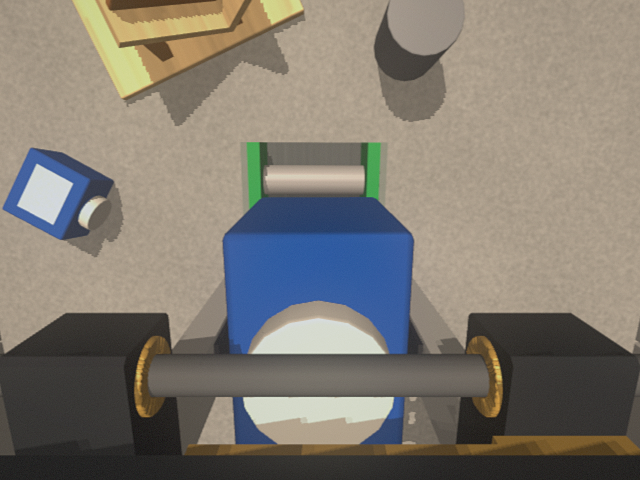

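View pics/side7.png

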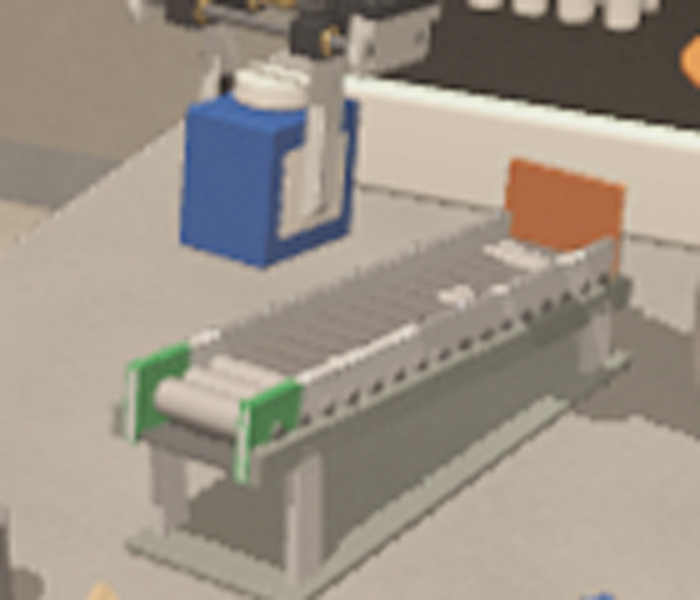

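>>> servo_tool(targets="0 -0.004 0.005 0.08 0 -0.002 0.002;0 -0.009 0.01 0.15 0 -0.002 0.002;0 -0.009 0.01 0.2 0 -0.002 0.002;0 -0.009 0.01 0.23 0 -0.002 0.002;0 -0.009 0.01 0.24 0 -0.002 0.002;0 -0.009 0.01 0.24 0 -0.002 0.002")

```text
time: 7.53
tool_pos: [0.6213, -0.0584, 0.1629]
ee_rot: [-3.022, 0.001, -0.174]
wrist_force: [-0.6, -0.1, -6.5]
width: 0.0621
```

```bash
cat > look.py <<'E'
import sys
from h import *
from bench import get_obs,vision
o=get_obs()
print(o['time'],o['tool_pos'].tolist(),o['ee_rot'].round(4).tolist(),o['width'],o['wrist_force'].round(2))
k=sys.argv[1]
for n in('wrist','side'):
    s=vision.snapshot(n)['image'][:,:,::-1]; cv2.imwrite(f'pics/{n}{k}.png',s if n=='wrist' else cv2.resize(s[130:250,270:410],None,fx=5,fy=5,interpolation=cv2.INTER_CUBIC))
deck=[.5952,-.1896,.1027,-1.7441]
r=(R.from_euler('z',deck[3])*R.from_euler('y',np.radians(7)))
r0=R.from_euler('xyz',o['ee_rot'])
g=o['tool_pos']-D*r0.as_matrix()[:,2]
print('grasp in deck',r.inv().apply(g-deck[:3]).round(4))
p,rr=deck_tool([-.14,0,.05],deck); print(cmd(o,p,rr).round(3))
E
python3 look.py 8
```

```text
7.5333 [0.6212839289448189, -0.05842173594075335, 0.16285610940106432] [-3.0217, 0.0013, -0.1744] 0.0621312366481238 [-0.63 -0.11 -6.55]
grasp in deck [-0.1401  0.0031  0.0622]
[-0.012  0.     0.049  0.001  0.    -0.   ]
```

View pics/wrist8.png

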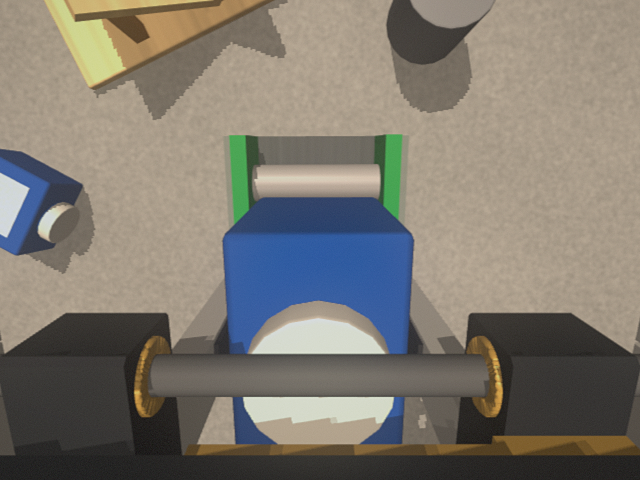

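View pics/side8.png

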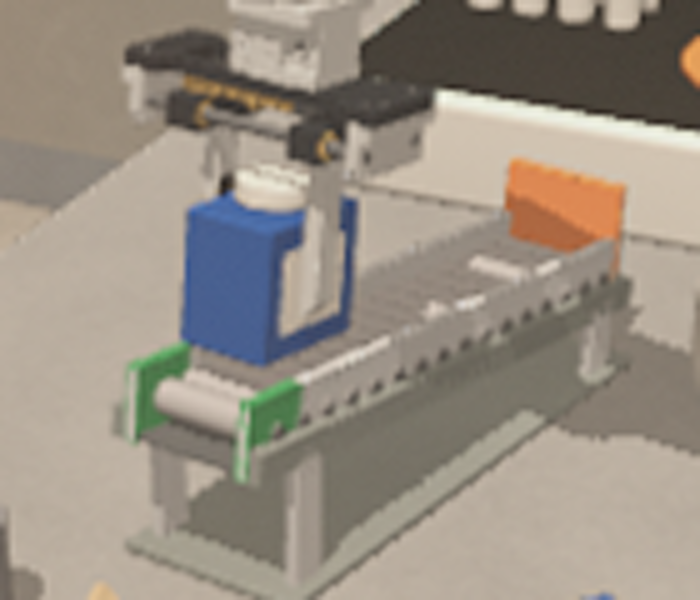

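>>> servo_tool(targets="0 0 0 0.012 0 0 0;0 0 0 0.024 0 0 0;0 0 0 0.03 0 0 0;0 0 0 0.03 0 0 0;0 0 0 0.03 0 0 0")

```text
time: 8.05
tool_pos: [0.6214, -0.0578, 0.1554]
ee_rot: [-3.022, 0.001, -0.175]
wrist_force: [0.7, 0.3, -5.7]
width: 0.0618
```

>>> servo_tool(targets="0 0 0 0.006 0 0 0;0 0 0 0.006 0 0 0")

```text
time: 8.22
tool_pos: [0.6215, -0.0576, 0.1539]
ee_rot: [-3.022, 0.001, -0.175]
wrist_force: [-0.2, 0.2, -6.0]
width: 0.0617
```

>>> servo_tool(targets="0 0 0 0.006 0 0 0;0 0 0 0.006 0 0 0")

```text
time: 8.38
tool_pos: [0.6215, -0.0574, 0.1523]
ee_rot: [-3.022, 0.001, -0.174]
wrist_force: [-0.1, 0.4, -6.1]
width: 0.0621
```

>>> servo_tool(targets="0 0 0 0.006 0 0 0;0 0 0 0.006 0 0 0")

```text
time: 8.55
tool_pos: [0.6215, -0.0572, 0.1508]
ee_rot: [-3.022, 0.001, -0.174]
wrist_force: [0.4, 0.4, -6.0]
width: 0.0622
```

```bash
python3 look.py 9
```

```text
8.55 [0.6214824983828334, -0.05717952463528483, 0.1507893690820593] [-3.0218, 0.0013, -0.1745] 0.062240481277015834 [ 0.44  0.36 -6.03]
grasp in deck [-0.1399  0.0031  0.0501]
[-0.012 -0.001  0.     0.001  0.    -0.   ]
```

View pics/side9.png

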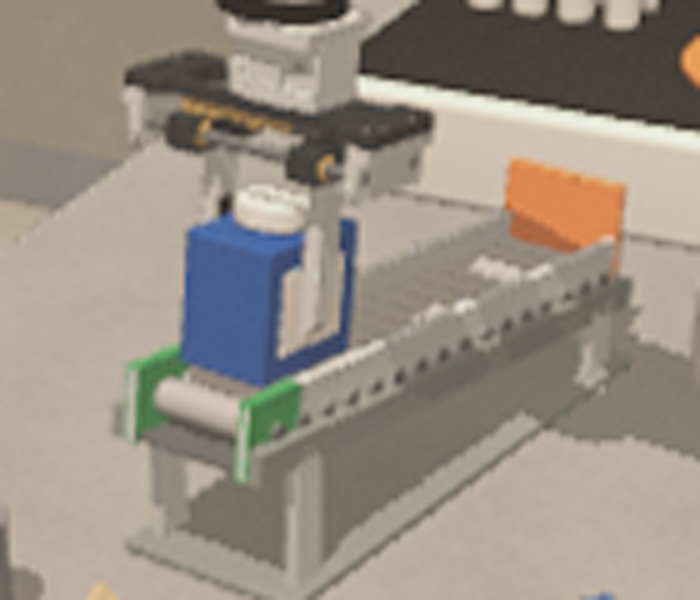

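>>> servo_tool(targets="0 0 0 0.005 0 0 0;0 0 0 0.005 0 0 0")

```text
time: 8.82
tool_pos: [0.6216, -0.0571, 0.1497]
ee_rot: [-3.022, 0.001, -0.175]
wrist_force: [-0.8, 0.1, -6.9]
width: 0.062
```

>>> servo_tool(targets="0 0 0 0.005 0 0 0;0 0 0 0.005 0 0 0")

```text
time: 8.98
tool_pos: [0.6216, -0.0569, 0.1484]
ee_rot: [-3.022, 0.001, -0.174]
wrist_force: [-0.4, 0.3, -5.5]
width: 0.0621
```

>>> servo_tool(targets="0 0 0 0.005 0 0 0;0 0 0 0.005 0 0 0")

```text
time: 9.15
tool_pos: [0.6216, -0.0568, 0.1471]
ee_rot: [-3.022, 0.001, -0.175]
wrist_force: [-0.2, -0.7, -5.5]
width: 0.0618
```

>>> servo_tool(targets="0 0 0 0.005 0 0 0;0 0 0 0.005 0 0 0")

```text
time: 9.32
tool_pos: [0.6216, -0.0566, 0.1459]
ee_rot: [-3.022, 0.001, -0.175]
wrist_force: [0.4, -0.1, -6.4]
width: 0.0621
```

>>> servo_tool(targets="0 0 0 0.004 0 0 0;0 0 0 0.004 0 0 0")

```text
time: 9.48
tool_pos: [0.6217, -0.0565, 0.145]
ee_rot: [-3.022, 0.001, -0.175]
wrist_force: [-0.0, 0.0, -6.3]
width: 0.0617
```

```bash
python3 look.py 10
```

```text
9.4833 [0.6216713439160928, -0.056505774942561426, 0.1449693367062958] [-3.0218, 0.001, -0.1745] 0.061694049699481515 [-0.02  0.01 -6.26]
grasp in deck [-0.1399  0.0031  0.0442]
[-0.013 -0.001 -0.023  0.001  0.    -0.   ]
```

View pics/wrist10.png

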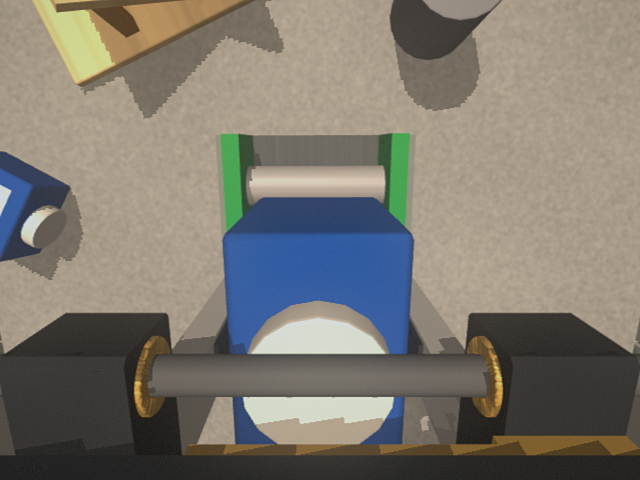

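View pics/side10.png

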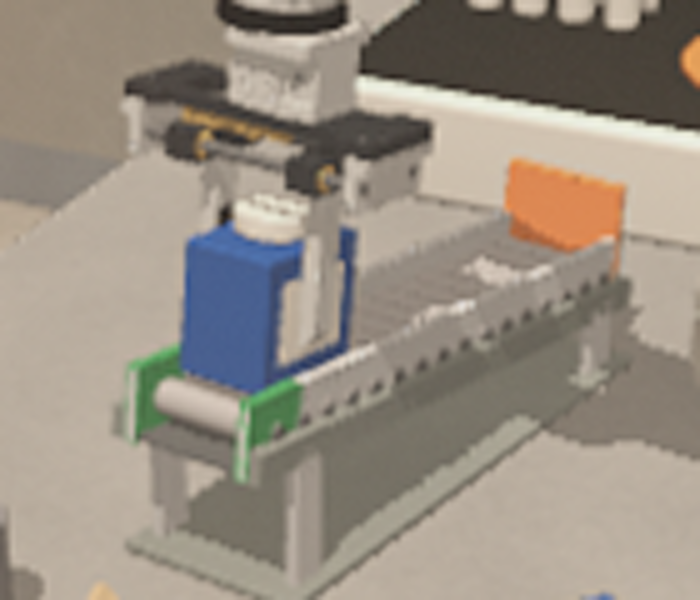

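>>> servo_tool(targets="0 0 0 0.004 0 0 0;0 0 0 0.004 0 0 0")

```text
time: 9.75
tool_pos: [0.6217, -0.0564, 0.144]
ee_rot: [-3.022, 0.001, -0.175]
wrist_force: [-0.7, -0.4, -5.7]
width: 0.062
```

>>> servo_tool(targets="0 0 0 0.004 0 0 0;0 0 0 0.004 0 0 0")

```text
time: 9.92
tool_pos: [0.6217, -0.0563, 0.143]
ee_rot: [-3.022, 0.001, -0.175]
wrist_force: [-1.2, -0.5, -6.6]
width: 0.0618
```

>>> servo_tool(targets="0 0 0 0.004 0 0 0;0 0 0 0.004 0 0 0")

```text
time: 10.08
tool_pos: [0.6217, -0.0562, 0.142]
ee_rot: [-3.022, 0.001, -0.175]
wrist_force: [-0.3, 0.1, -5.9]
width: 0.0615
```

```bash
python3 - <<'E'
from h import *
from bench import get_obs,vision
s=vision.snapshot('side')['image'][:,:,::-1]; cv2.imwrite('pics/s11.png',cv2.resize(s[160:230,290:365],None,fx=8,fy=8,interpolation=cv2.INTER_CUBIC))
E
python3 look.py 11
```

```text
10.1333 [0.6216847182469616, -0.056192806703810654, 0.14205310837025809] [-3.0218, 0.0011, -0.1746] 0.0616893115611715 [ 0.01  0.4  -5.76]
grasp in deck [-0.1398  0.0031  0.0413]
[-0.012 -0.001 -0.035  0.001  0.    -0.   ]
```

View pics/s11.png

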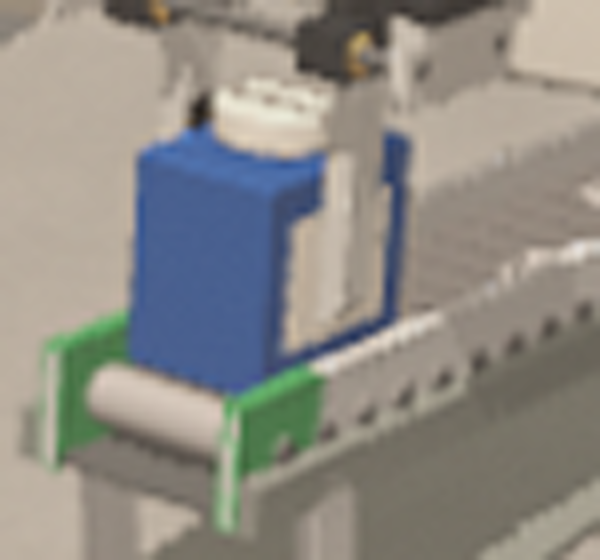

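View pics/wrist11.png

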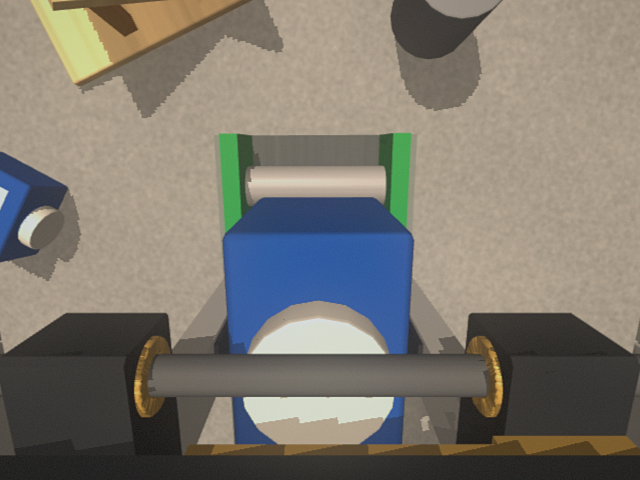

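Run:
```python
from h import *
deck=[.5952,-.1896,.1027,-1.7441]
r=(R.from_euler('z',deck[3])*R.from_euler('y',np.radians(7)))
for z in (-.008,-.004,0,.004,.008):
    q=proj('side',r.apply([(-.179,.033,z),(-.179,-.029,z),(-.179,.033,z+.084),(-.179,-.029,z+.084)])+deck[:3])
    print(z,((q-[290,160]+.5)*8-.5).round(0).tolist())
q=proj('side',r.apply([(-.2137,.045,.014),(-.2137,-.045,.014),(-.1875,.037,0),(-.1875,-.037,0)])+deck[:3]);print(((q-[290,160]+.5)*8-.5).round(0).tolist())
```

```text
-0.008 [[131.0, 382.0], [265.0, 427.0], [142.0, 167.0], [279.0, 209.0]]
-0.004 [[132.0, 372.0], [265.0, 417.0], [142.0, 157.0], [279.0, 199.0]]
0 [[132.0, 362.0], [266.0, 407.0], [143.0, 146.0], [280.0, 188.0]]
0.004 [[133.0, 352.0], [267.0, 397.0], [143.0, 136.0], [281.0, 177.0]]
0.008 [[133.0, 342.0], [267.0, 387.0], [144.0, 125.0], [282.0, 167.0]]
[[49.0, 342.0], [246.0, 409.0], [109.0, 365.0], [270.0, 419.0]]
```

>>> servo_tool(targets="0 0 0 0.004 0 0 0;0 0 0 0.004 0 0 0")

```text
time: 10.4
tool_pos: [0.622, -0.0562, 0.1415]
ee_rot: [-3.022, 0.0, -0.175]
wrist_force: [-0.6, 0.1, -6.3]
width: 0.0619
```

>>> servo_tool(targets="0 0 0 0.004 0 0 0;0 0 0 0.004 0 0 0")

```text
time: 10.57
tool_pos: [0.622, -0.0561, 0.1414]
ee_rot: [-3.022, -0.0, -0.175]
wrist_force: [-1.8, 0.3, -0.4]
width: 0.0617
```

>>> servo_tool(targets="1 0 0 0 0 0 0;1 0 0 0 0 0 0;1 0 0 0 0 0 0;1 0 0 0 0 0 0;1 0 0 0 0 0 0;1 0 0 0 0 0 0")

```text
time: 11.07
tool_pos: [0.622, -0.0559, 0.1404]
ee_rot: [-3.022, 0.0, -0.175]
wrist_force: [-0.1, 0.1, 0.6]
width: 0.0933
```

```bash
python3 look.py 12
```

```text
11.0667 [0.6219648576209498, -0.05594051904533673, 0.14037481563877438] [-3.0218, 0.0004, -0.1746] 0.09329098114991921 [-0.06  0.07  0.6 ]
grasp in deck [-0.1399  0.0033  0.0396]
[-0.013 -0.    -0.042  0.001  0.    -0.   ]
```

View pics/side12.png

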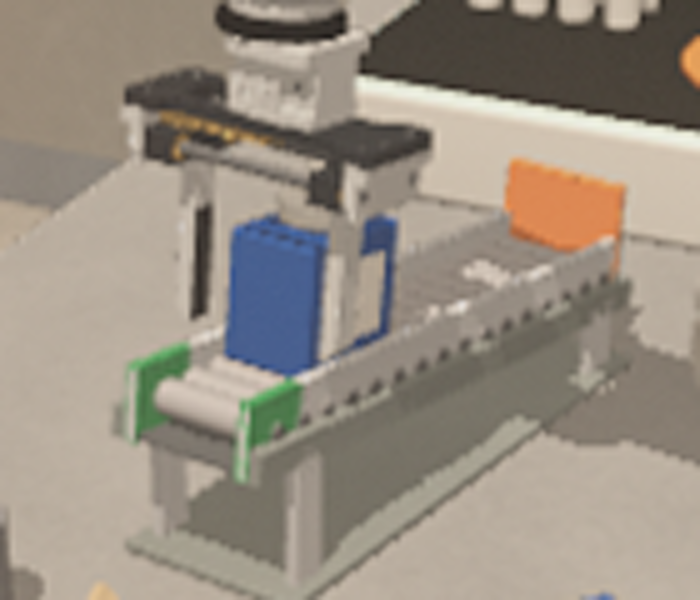

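View pics/wrist12.png

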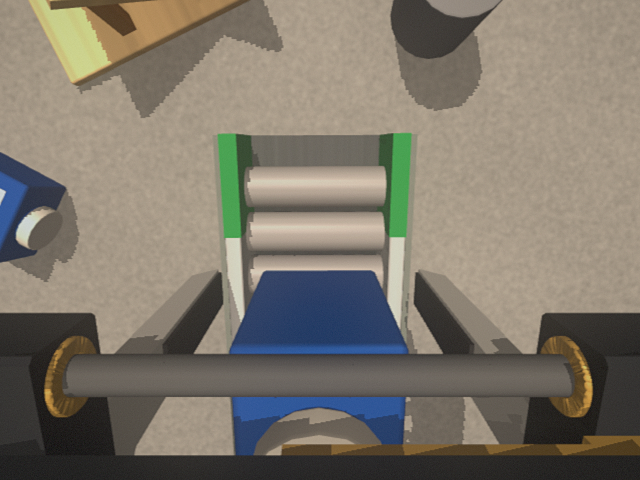

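>>> servo_tool(targets="1 0 0 -0.05 0 0 0;1 0 0 -0.15 0 0 0;1 0 0 -0.25 0 0 0;1 0 0 -0.35 0 0 0;1 0 0 -0.45 0 0 0;1 0 0 -0.5 0 0 0;1 0 0 -0.5 0 0 0;1 0 0 -0.5 0 0 0;1 0 0 -0.5 0 0 0;1 0 0 -0.5 0 0 0;1 0 0 -0.5 0 0 0;1 0 0 -0.5 0 0 0")

```text
time: 12.17
tool_pos: [0.6189, -0.0705, 0.2629]
ee_rot: [-3.022, 0.003, -0.174]
wrist_force: [-0.4, -0.3, -0.5]
width: 0.094
```

```bash
python3 look.py 13
python3 - <<'E'
from h import *
from bench import get_obs
o=get_obs()
for u in (.14,.06):
    p,r=can_tool([.511,.341,.098],.259,u); print(p,cmd(o,p,r).round(3))
E
```

```text
12.1667 [0.6189172062648399, -0.07047993902919415, 0.2628951620240842] [-3.0216, 0.0033, -0.1744] 0.09400821826991575 [-0.36 -0.29 -0.54]
grasp in deck [-0.1401  0.0029  0.163 ]
[-0.01  -0.001  0.452  0.001  0.001 -0.   ]
[0.57819882 0.3588044  0.19728123] [-0.459 -1.619  0.463 -0.206 -0.089  0.359]
[0.53384316 0.34705232 0.13174906] [-0.625 -1.511  0.714 -0.206 -0.089  0.359]
```

View pics/side13.png

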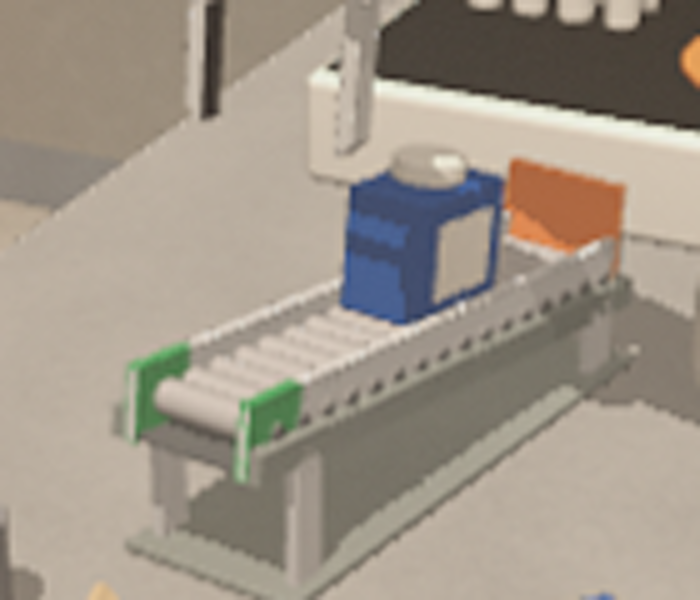

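>>> servo_tool(targets="1 -0.04 -0.12 -0.05 -0.015 -0.007 0.03;1 -0.08 -0.25 -0.08 -0.03 -0.014 0.06;1 -0.12 -0.4 -0.1 -0.045 -0.021 0.09;1 -0.16 -0.55 -0.1 -0.06 -0.028 0.12;1 -0.2 -0.7 -0.1 -0.075 -0.035 0.15;1 -0.22 -0.85 -0.1 -0.09 -0.042 0.18;1 -0.24 -0.95 -0.1 -0.1 -0.047 0.2;1 -0.24 -1 -0.1 -0.1 -0.047 0.2;1 -0.24 -1 -0.1 -0.1 -0.047 0.2;1 -0.24 -1 -0.1 -0.1 -0.047 0.2")

```text
time: 13.1
tool_pos: [0.603, 0.1817, 0.3183]
ee_rot: [2.898, 0.113, -0.807]
wrist_force: [-0.6, -0.5, 0.1]
width: 0.0937
```

```bash
python3 look.py 14
python3 - <<'E'
from h import *
from bench import get_obs
o=get_obs()
for u in (.13,.06):
    p,r=can_tool([.511,.341,.098],.259,u); print(p,cmd(o,p,r).round(3))
E
```

```text
13.1 [0.603002275354781, 0.1817133995341453, 0.3183497174017571] [2.8977, 0.1129, -0.8074] 0.09370845694975052 [-0.61 -0.47  0.12]
grasp in deck [-0.3953 -0.052   0.187 ]
[ 0.802  0.455  0.715  0.101  0.047 -0.2  ]
[0.57265436 0.35733539 0.18908971] [-0.535 -0.53   0.471 -0.106 -0.034  0.16 ]
[0.53384316 0.34705232 0.13174906] [-0.586 -0.451  0.734 -0.106 -0.034  0.16 ]
```

View pics/side14.png

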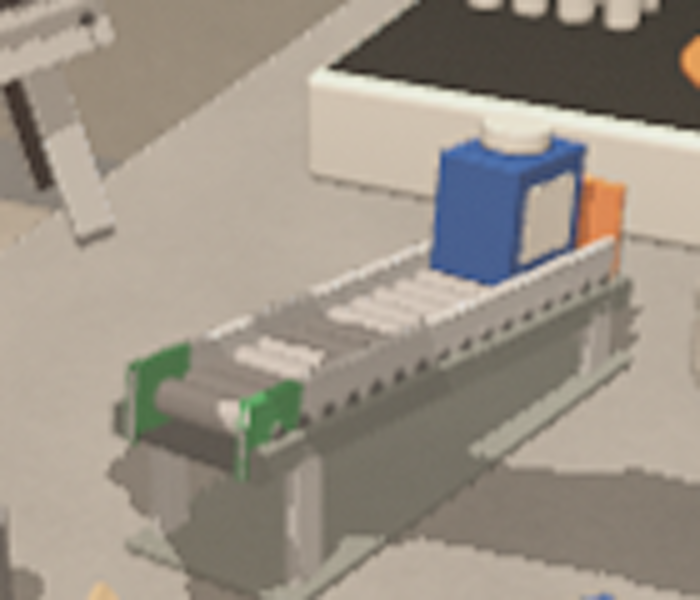

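View pics/wrist14.png

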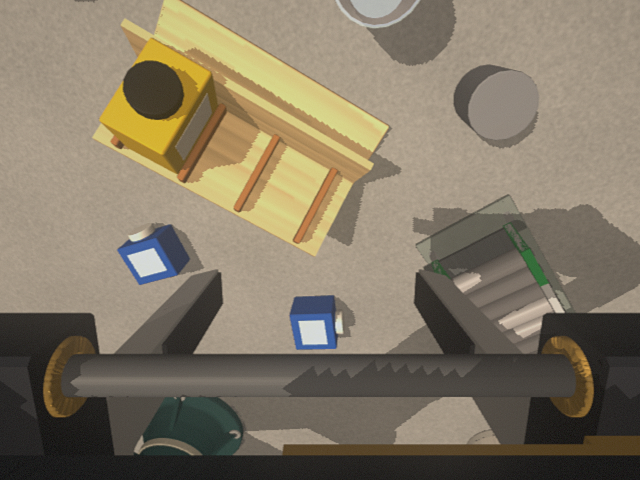

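>>> servo_tool(targets="1 -0.08 -0.15 0 -0.015 -0.005 0.023;1 -0.18 -0.3 0 -0.03 -0.01 0.046;1 -0.28 -0.42 0.05 -0.045 -0.015 0.07;1 -0.38 -0.5 0.15 -0.06 -0.02 0.09;1 -0.46 -0.53 0.25 -0.075 -0.025 0.115;1 -0.52 -0.53 0.35 -0.09 -0.03 0.14;1 -0.535 -0.53 0.42 -0.106 -0.034 0.16;1 -0.535 -0.53 0.47 -0.106 -0.034 0.16;1 -0.535 -0.53 0.47 -0.106 -0.034 0.16;1 -0.535 -0.53 0.47 -0.106 -0.034 0.16")

```text
time: 14.03
tool_pos: [0.5727, 0.3569, 0.1891]
ee_rot: [2.528, -0.001, -1.311]
wrist_force: [-0.1, -0.1, 0.8]
width: 0.0939
```

```bash
python3 look.py 15
python3 - <<'E'
from h import *
from bench import get_obs
o=get_obs(); print(o['joint_positions'].round(2),o['ee_rot'].tolist())
for u in (.06,0.0):
    p,r=can_tool([.511,.341,.098],.259,u); print(p,cmd(o,p,r).round(3))
E
```

```text
14.0333 [0.5726647364654637, 0.3568811346674144, 0.18908921990116706] [2.5276, -0.0006, -1.3106] 0.09387407164957855 [-0.12 -0.11  0.78]
grasp in deck [-0.5474 -0.1066  0.0353]
[ 1.645  0.114  0.269  0.208  0.09  -0.358]
[0.42 0.93 0.32 0.15 2.48 1.83] [2.5334289629254556, 0.00036586908422187037, -1.3101595471282292]
[0.53384316 0.34705232 0.13174906] [-0.    -0.004  0.29  -0.001 -0.     0.   ]
[0.50057642 0.33823826 0.08259994] [-0.    -0.003  0.53  -0.001 -0.     0.   ]
```

View pics/side15.png

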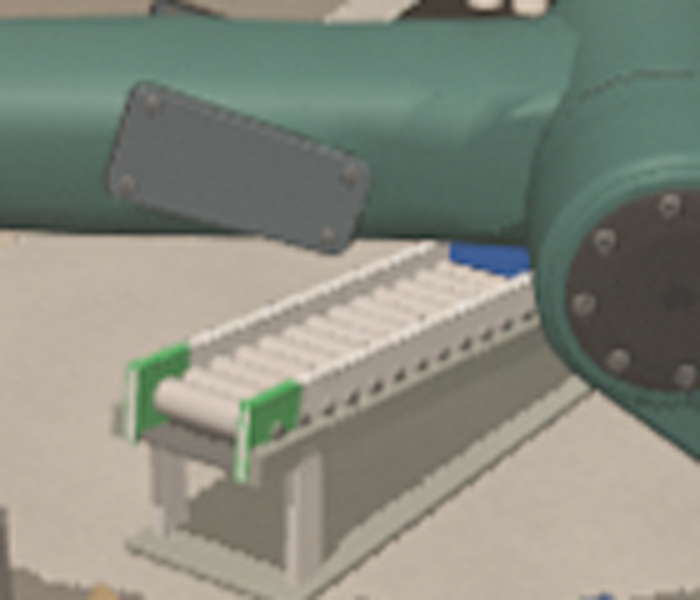

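View pics/wrist15.png

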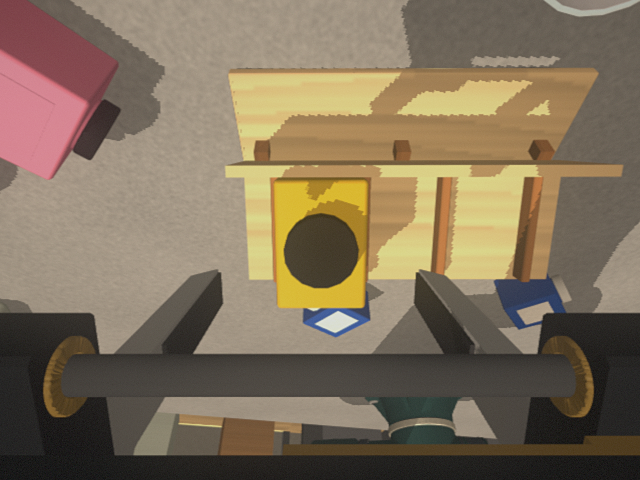

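>>> servo_tool(targets="1 0 -0.003 0.08 0 0 0;1 0 -0.003 0.16 0 0 0;1 0 -0.003 0.24 0 0 0;1 0 -0.003 0.32 0 0 0;1 0 -0.003 0.4 0 0 0;1 0 -0.003 0.46 0 0 0;1 0 -0.003 0.5 0 0 0;1 0 -0.003 0.515 0 0 0;1 0 -0.003 0.515 0 0 0;1 0 -0.003 0.515 0 0 0")

```text
time: 14.97
tool_pos: [0.5025, 0.3396, 0.0853]
ee_rot: [2.533, 0.0, -1.309]
wrist_force: [-0.4, -0.2, -0.6]
width: 0.0942
```

>>> servo_tool(targets="0 0 0 0 0 0 0;0 0 0 0 0 0 0;0 0 0 0 0 0 0;0 0 0 0 0 0 0;0 0 0 0 0 0 0;0 0 0 0 0 0 0;0 0 0 0 0 0 0")

```text
time: 15.55
tool_pos: [0.5022, 0.3382, 0.0835]
ee_rot: [2.53, -0.003, -1.309]
wrist_force: [2.9, -4.2, 2.4]
width: 0.0619
```

```bash
python3 look.py 16
```

```text
15.55 [0.5021719806943379, 0.33824373871420577, 0.08354587076752998] [2.5296, -0.0025, -1.3092] 0.06188667238634223 [ 2.92 -4.19  2.39]
grasp in deck [-0.5042 -0.1729 -0.0657]
[ 1.646  0.118 -0.24   0.208  0.089 -0.358]
```

View pics/wrist16.png

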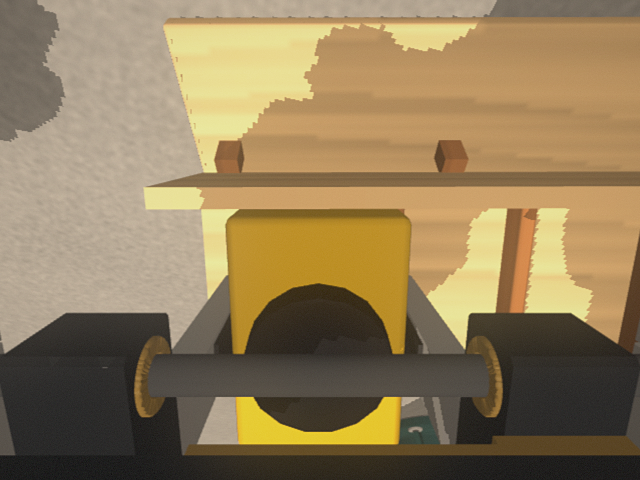

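>>> servo_tool(targets="0 0 0 -0.03 0 0 0;0 0 0 -0.1 0 0 0;0 0 0 -0.18 0 0 0;0 0 0 -0.26 0 0 0;0 0 0 -0.34 0 0 0;0 0 0 -0.4 0 0 0;0 0 0 -0.44 0 0 0;0 0 0 -0.44 0 0 0")

```text
time: 16.32
tool_pos: [0.564, 0.3567, 0.173]
ee_rot: [2.533, 0.001, -1.309]
wrist_force: [0.4, -0.0, -4.2]
width: 0.062
```

```bash
python3 look.py 17;  python3 - <<'E'
from h import *
from bench import get_obs
o=get_obs(); print(o['joint_positions'].round(2))
p,r=deck_tool([-.135,0.003,.16],[.5952,-.1896,.1027,-1.7441]); print(p,cmd(o,p,r).round(3))
E
```

```text
16.3167 [0.5639856614113742, 0.35672244853425195, 0.17300984451337273] [2.5328, 0.0011, -1.3089] 0.06203913560907012 [ 0.44 -0.03 -4.17]
grasp in deck [-0.5437 -0.1152  0.0196]
[ 1.653  0.128  0.196  0.207  0.089 -0.358]
[0.43 0.89 0.43 0.14 2.42 1.82]
[ 0.61829331 -0.07508093  0.25929988] [ 1.724  0.392 -0.154  0.208  0.09  -0.358]
```

View pics/wrist17.png

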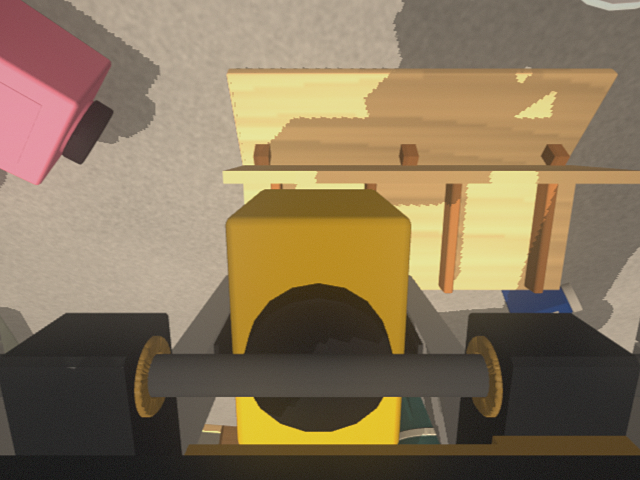

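View pics/side17.png

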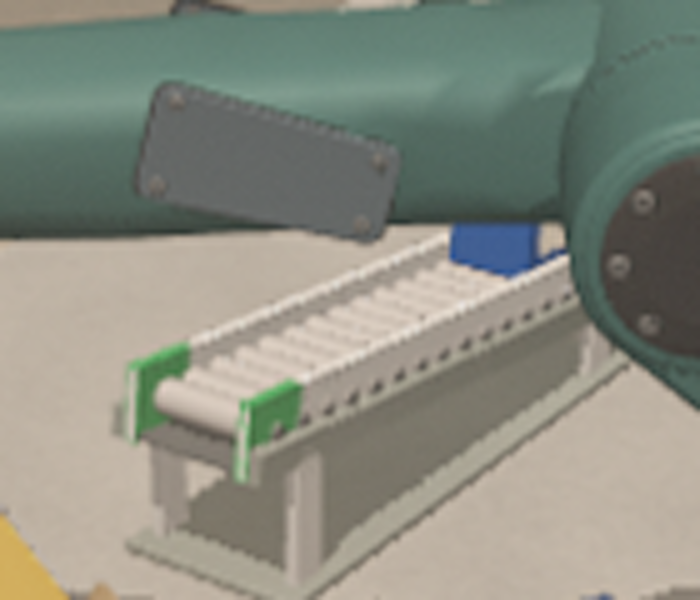

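>>> servo_tool(targets="0 0.02 0.08 -0.1 0.015 0.006 -0.025;0 0.08 0.2 -0.2 0.03 0.012 -0.05;0 0.2 0.32 -0.28 0.045 0.018 -0.075;0 0.33 0.42 -0.3 0.06 0.025 -0.1;0 0.46 0.48 -0.3 0.075 0.032 -0.125;0 0.6 0.5 -0.3 0.09 0.039 -0.15;0 0.74 0.5 -0.3 0.105 0.045 -0.175;0 0.86 0.5 -0.3 0.12 0.05 -0.2;0 0.96 0.5 -0.3 0.13 0.055 -0.22;0 1 0.5 -0.3 0.13 0.055 -0.22;0 1 0.5 -0.3 0.13 0.055 -0.22")

```text
time: 17.33
tool_pos: [0.5691, 0.0968, 0.3057]
ee_rot: [2.99, 0.101, -0.612]
wrist_force: [-0.1, -0.2, -5.2]
width: 0.0619
```

```bash
python3 look.py 18;  python3 - <<'E'
from h import *
from bench import get_obs
o=get_obs(); print(o['joint_positions'].round(2))
p,r=deck_tool([-.135,0.003,.14],[.5952,-.1896,.1027,-1.7441]); print(p,cmd(o,p,r).round(3))
E
```

```text
17.3333 [0.569080605721846, 0.09677467387725355, 0.3056631698197573] [2.99, 0.1015, -0.6121] 0.06187430773798331 [-0.06 -0.23 -5.2 ]
grasp in deck [-0.3043 -0.0722  0.1858]
[ 0.574  0.298  0.617  0.079  0.034 -0.139]
[ 0.1   0.3   0.94 -0.05  2.08  0.68]
[ 0.6187136  -0.07268005  0.23944895] [ 0.58   0.418  0.27   0.078  0.034 -0.138]
```

View pics/wrist18.png

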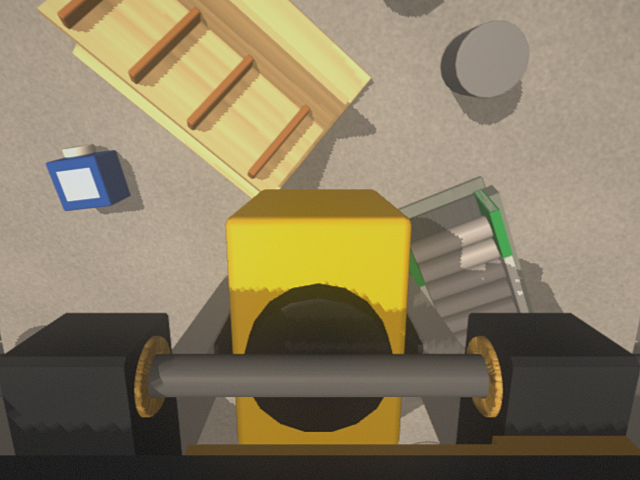

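>>> servo_tool(targets="0 0.1 0.06 0 0.012 0.005 -0.02;0 0.2 0.14 0 0.025 0.01 -0.045;0 0.32 0.22 0.03 0.04 0.016 -0.07;0 0.42 0.3 0.06 0.052 0.022 -0.095;0 0.5 0.36 0.1 0.065 0.028 -0.12;0 0.56 0.4 0.16 0.078 0.034 -0.138;0 0.58 0.418 0.22 0.078 0.034 -0.138;0 0.58 0.418 0.27 0.078 0.034 -0.138;0 0.58 0.418 0.27 0.078 0.034 -0.138;0 0.58 0.418 0.27 0.078 0.034 -0.138")

```text
time: 18.27
tool_pos: [0.6192, -0.0715, 0.2392]
ee_rot: [-3.019, 0.003, -0.171]
wrist_force: [-0.5, -0.1, -4.6]
width: 0.062
```

```bash
python3 look.py 19;  python3 - <<'E'
from h import *
from bench import get_obs
o=get_obs()
p,r=deck_tool([-.135,0.003,.06],[.5952,-.1896,.1027,-1.7441]); print(p,cmd(o,p,r).round(3))
E
```

```text
18.2667 [0.6192265479146823, -0.0714901043636345, 0.2391565379863892] [-3.0194, 0.0026, -0.1711] 0.062027563569807126 [-0.49 -0.06 -4.58]
grasp in deck [-0.1362  0.0034  0.1396]
[-0.012 -0.015  0.358 -0.     0.001  0.001]
[ 0.62039479 -0.06307655  0.16004526] [-0.006  0.006  0.329  0.    -0.001  0.001]
```

View pics/wrist19.png

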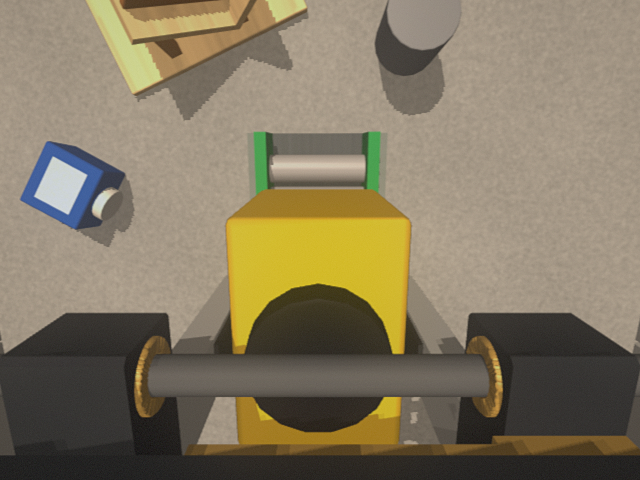

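View pics/side19.png

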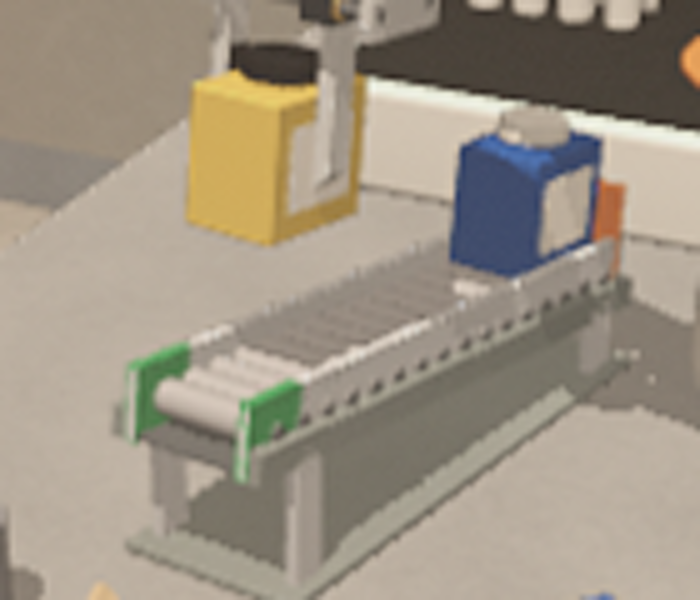

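>>> servo_tool(targets="0 -0.003 0.006 0.1 0 0 0;0 -0.003 0.006 0.18 0 0 0;0 -0.003 0.006 0.25 0 0 0;0 -0.003 0.006 0.3 0 0 0;0 -0.003 0.006 0.33 0 0 0;0 -0.003 0.006 0.345 0 0 0;0 -0.003 0.006 0.35 0 0 0;0 -0.003 0.006 0.35 0 0 0")

```text
time: 19.03
tool_pos: [0.6214, -0.0643, 0.1552]
ee_rot: [-3.021, -0.004, -0.173]
wrist_force: [-0.5, 0.4, -4.5]
width: 0.062
```

```bash
python3 look.py 20
```

```text
19.0333 [0.6213797016256626, -0.06432672246280946, 0.15522634263033022] [-3.0205, -0.0041, -0.1728] 0.06202091298591377 [-0.5   0.37 -4.47]
grasp in deck [-0.1334  0.0041  0.0553]
[-0.017 -0.027  0.021  0.    -0.001  0.   ]
```

View pics/wrist20.png

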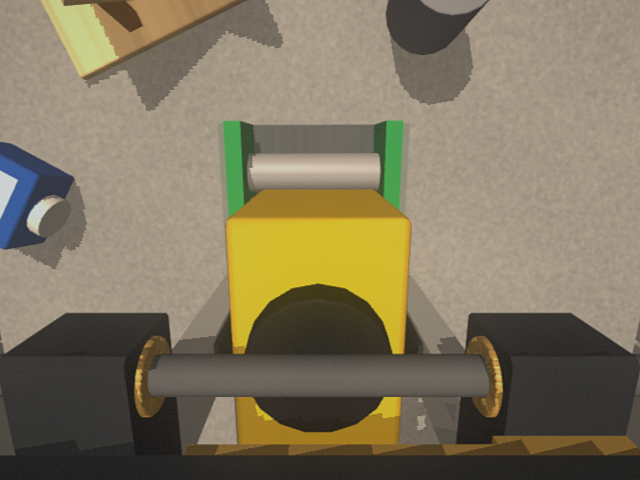

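View pics/side20.png

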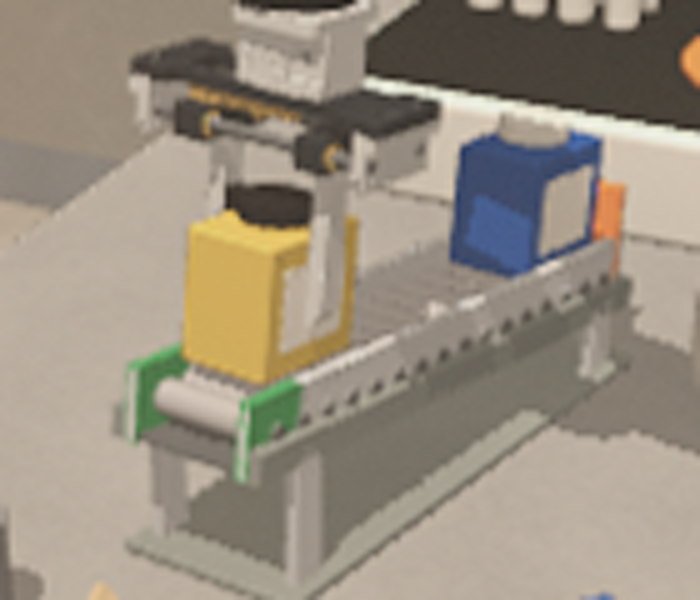

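>>> servo_tool(targets="0 -0.006 0 0.012 0 0 0;0 -0.006 0 0.02 0 0 0;0 -0.006 0 0.02 0 0 0")

```text
time: 19.38
tool_pos: [0.6192, -0.0635, 0.149]
ee_rot: [-3.02, -0.002, -0.173]
wrist_force: [0.5, -0.0, -3.8]
width: 0.0619
```

>>> servo_tool(targets="0 0 0 0.006 0 0 0;0 0 0 0.006 0 0 0")

```text
time: 19.55
tool_pos: [0.6194, -0.0634, 0.1475]
ee_rot: [-3.02, -0.002, -0.173]
wrist_force: [-0.6, 1.0, -5.3]
width: 0.0622
```

>>> servo_tool(targets="0 0 0 0.005 0 0 0;0 0 0 0.005 0 0 0")

```text
time: 19.72
tool_pos: [0.6194, -0.0632, 0.1463]
ee_rot: [-3.02, -0.002, -0.173]
wrist_force: [0.1, -0.2, -4.9]
width: 0.0618
```

>>> servo_tool(targets="0 0 0 0.004 0 0 0;0 0 0 0.004 0 0 0")

```text
time: 19.88
tool_pos: [0.6195, -0.063, 0.1453]
ee_rot: [-3.02, -0.002, -0.173]
wrist_force: [-0.1, 0.3, -3.7]
width: 0.062
```

>>> servo_tool(targets="0 0 0 0.004 0 0 0;0 0 0 0.004 0 0 0")

```text
time: 20.05
tool_pos: [0.6196, -0.063, 0.1451]
ee_rot: [-3.02, -0.003, -0.173]
wrist_force: [-1.7, -0.0, -1.8]
width: 0.0615
```

>>> servo_tool(targets="0 0 0 0.004 0 0 0;0 0 0 0.004 0 0 0")

```text
time: 20.22
tool_pos: [0.6196, -0.063, 0.145]
ee_rot: [-3.021, -0.003, -0.173]
wrist_force: [-2.7, -0.6, 2.7]
width: 0.0615
```

Contact: the wrist force went from about -4.5 N to +2.7 N, so the rollers carry the canister. Now I let go.

>>> servo_tool(targets="1 0 0 0 0 0 0;1 0 0 0 0 0 0;1 0 0 0 0 0 0;1 0 0 0 0 0 0;1 0 0 0 0 0 0;1 0 0 0 0 0 0;1 0 0 0 0 0 0;1 0 0 0 0 0 0")

```text
time: 20.88
tool_pos: [0.6196, -0.0628, 0.1435]
ee_rot: [-3.02, -0.002, -0.173]
wrist_force: [-0.6, -0.4, 0.5]
width: 0.0939
```

```bash
python3 look.py 21
```

```text
20.8833 [0.6196091258714365, -0.06282224412235311, 0.14350132430477655] [-3.0203, -0.0024, -0.1731] 0.09388229112729289 [-0.6  -0.44  0.5 ]
grasp in deck [-0.1331  0.0021  0.0436]
[-0.009 -0.028 -0.026  0.    -0.001  0.   ]
```

View pics/side21.png

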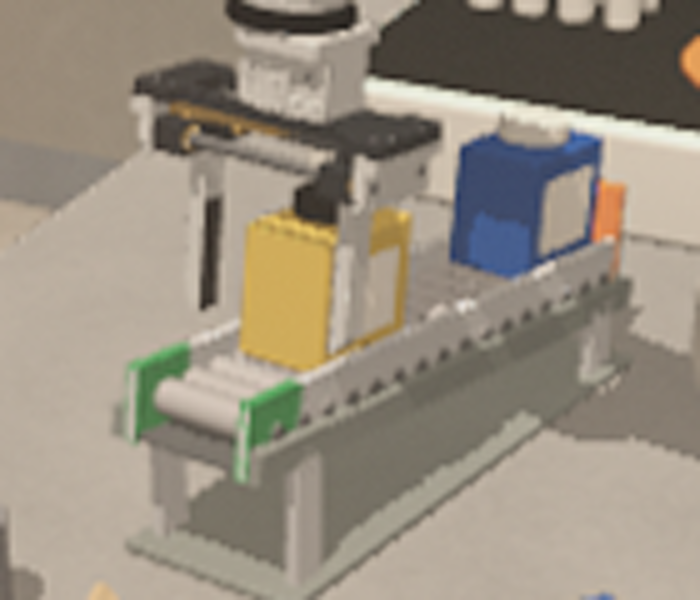

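It's rolling freely between the open fingers. I raise the tool straight up and wait.

>>> servo_tool(targets="1 0 0 0 0 0 0;1 0 0 -0.05 0 0 0;1 0 0 -0.15 0 0 0;1 0 0 -0.25 0 0 0;1 0 0 -0.35 0 0 0;1 0 0 -0.45 0 0 0;1 0 0 -0.5 0 0 0;1 0 0 -0.5 0 0 0;1 0 0 -0.5 0 0 0;1 0 0 -0.5 0 0 0;1 0 0 -0.5 0 0 0;1 0 0 -0.5 0 0 0")

```text
time: 21.98
tool_pos: [0.6161, -0.0774, 0.2657]
ee_rot: [-3.02, 0.001, -0.173]
wrist_force: [-0.7, 0.1, 0.0]
width: 0.094
```

>>> servo_tool(targets="1 0 -0.3 0 0 0 0;1 0 -0.5 0 0 0 0;1 0 -0.6 0 0 0 0;1 0 -0.6 0 0 0 0;1 0 -0.6 0 0 0 0;1 0 -0.6 0 0 0 0;1 0 -0.6 0 0 0 0;1 0 -0.6 0 0 0 0;1 0 -0.6 0 0 0 0;1 0 -0.6 0 0 0 0;1 0 -0.6 0 0 0 0;1 0 -0.6 0 0 0 0")

```text
time: 22.98
tool_pos: [0.6423, 0.0683, 0.2858]
ee_rot: [-3.02, -0.002, -0.174]
wrist_force: [0.2, 1.1, 0.0]
width: 0.0939
```

```bash
python3 look.py 22
python3 - <<'E'
from h import *
from bench import vision
t=vision.snapshot('top')['image'][:,:,::-1]; cv2.imwrite('pics/t22.png',cv2.resize(t[180:280,330:500],None,fx=4.7,fy=4.7,interpolation=cv2.INTER_CUBIC))
E
```

```text
22.9833 [0.6422569773930168, 0.06827019388007237, 0.28577994949692676] [-3.0204, -0.0024, -0.1741] 0.09391307475523487 [0.22 1.09 0.04]
grasp in deck [-0.2825  0.0018  0.1686]
[-0.008  0.569  0.475  0.    -0.001 -0.   ]
```

View pics/side22.png

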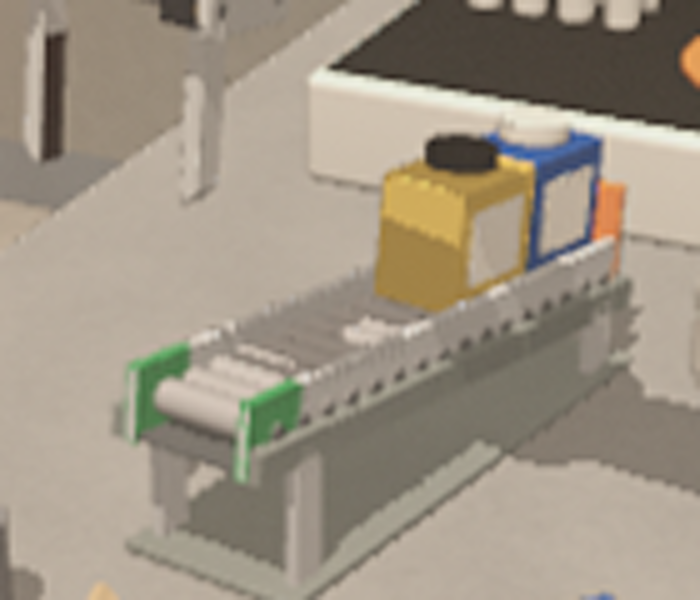

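View pics/t22.png

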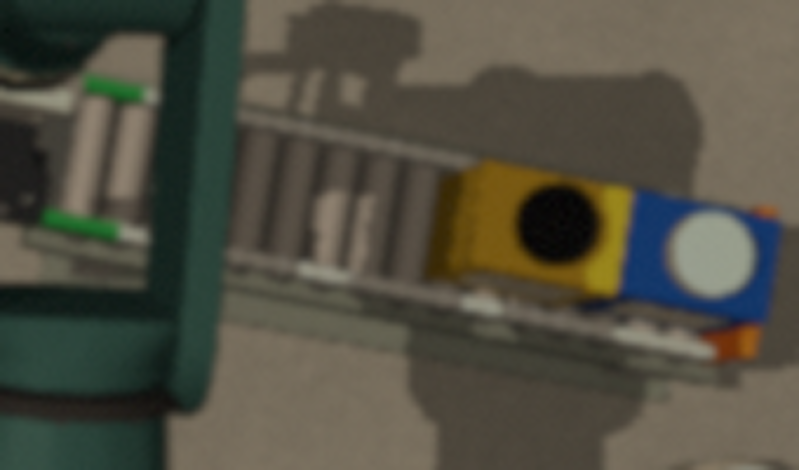

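>>> servo_tool(targets="1 0 0 0 0 0 0;1 0 0 0 0 0 0;1 0 0 0 0 0 0;1 0 0 0 0 0 0;1 0 0 0 0 0 0;1 0 0 0 0 0 0;1 0 0 0 0 0 0;1 0 0 0 0 0 0")

```text
time: 23.8
tool_pos: [0.6423, 0.0691, 0.2858]
ee_rot: [-3.02, -0.002, -0.173]
wrist_force: [-0.6, -0.6, 0.8]
width: 0.0941
```

Run:
```python
from h import *
from bench import vision
t=vision.snapshot('top')['image'][:,:,::-1]
i2=cv2.imread('pics/t22.png'); n=cv2.resize(t[180:280,330:500],None,fx=4.7,fy=4.7,interpolation=cv2.INTER_CUBIC)
print('diff in lane lower',np.abs(n[:,430:].astype(int)-i2[:,430:]).mean(), np.abs(n[:,430:].astype(int)-i2[:,430:]).max())
s=vision.snapshot('side')['image'][:,:,::-1]; cv2.imwrite('pics/s23.png',s); cv2.imwrite('pics/t23.png',t)
deck=[.5952,-.1896,.1027,-1.7441]; r=(R.from_euler('z',deck[3])*R.from_euler('y',np.radians(7)))
for nme,px in (('yellow',(559,224)),('blue',(711,252))):
    q=full([px],(330,180),4.7)[0]
    f=least_squares(lambda a:(proj('top',r.apply([[a[0],a[1],.1]])+deck[:3])[0]-q),[.1,0]); print(nme,f.x.round(4))
```

```text
diff in lane lower 0.7424532472275077 15
yellow [0.0664 0.0033]
blue [0.1559 0.0055]
```

View pics/s23.png

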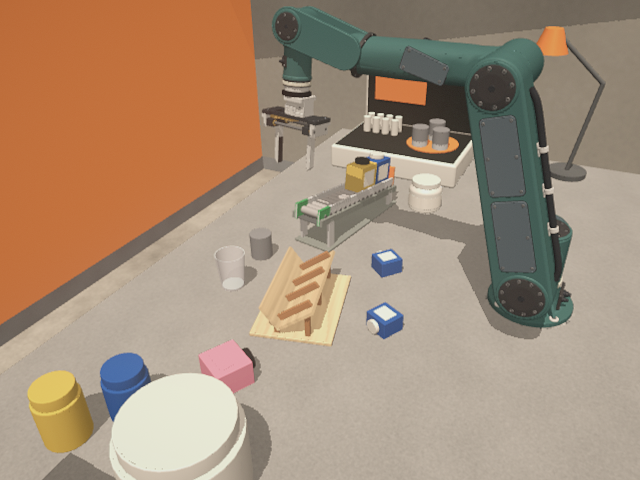

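The yellow rests against the blue at the stop; the lids sit at deck x of about 66 and 156 mm. Two top views 0.8 s apart show no movement, and the mould, beaker and tub are where they were. I'm handing the job in.

Run:
```python
from bench import robot
print(robot.close_job())
```

```text
the job is handed in; nothing more can be done
None
```

Both canisters are on the lane: the blue one is at the orange stop and the yellow one right behind it. I handed the job in at about 24 s; no verdict was given. For each canister I gripped it across its 62 mm width and lifted it out of the stand along its own axis. I lowered it in steps of about 1 mm at the upper end until the wrist force showed the rollers carrying it, then let go and it rolled down by itself.

**Last checks:**
- **Position:** in the top view the lids sit at about 156 mm (blue) and 66 mm (yellow) along the bed. They are 3–6 mm off the middle line, and both canisters look upright.
- **At rest:** two top views about 0.8 s apart showed no movement.
- **Clear of the canisters:** the gripper is open and well away.
- **Other objects:** by eye, the mould, beaker and tub are where they started.

**Disagreement:** the rollers made contact with the grasp point about 40 mm (blue) and 45 mm (yellow) above the fitted roller plane, where 49–50 mm was expected. I put this down to errors in the lane-height fit and in how high each canister sat in the grip, and relied on the force reading for the set-down. The final bed positions come from that same fit, so they are good to only a few millimetres.

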